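# Find the key that fits, lock the bench tools away in the chest

### The arm

A 6-joint arm with a two-finger parallel gripper is mounted at the origin on the work surface; the furniture and walls round the work are solid. World frame = base frame: x ahead of the robot, y to its left, z up, the work surface at z = 0. Lengths are in m, angles in rad, forces in N, time in s.
With the tool pointing down it reaches from about 0.3 to 0.875 m from the base axis. Payload 6.4 kg.
Tool frame: the origin (TCP) lies at the very end of the fingers, on their centre line; the grasp point (between the pads) lies 19 mm behind it; z points along the fingers, y is the direction in which the jaws open and shut (so a half turn about z gives the same grasp; the last joint's range is limited). The gripper opens to 85 mm and grips with 20 to 120 N. Pads are 22 mm wide; open, the fingers measure 114 mm over their backs; the gripper's body (76 mm by 85 mm) begins 54 mm behind the grasp point. The pads swing forward as they close: fully open they stand 13 mm farther back than shut.
Start: joints at [0.919, 0.181, 1.607, -0, 1.354, -0.206], TCP at [0.248, 0.519, 0.231] pointing down, gripper open.
Joint ranges: [-2.99, 2.99], [-0.89, 2.07], [0.3, 2.58], [-1.14, 4.28], [0, 2.63], [-3.12, 3.12]. Speed limits (rad/s): [2.57, 2.57, 3.01, 3.14, 3.14, 3.14].

### API

Orientations are given as a unit quaternion [w, x, y, z].
In Python, from station import telemetry, imaging, workorder gives the robot as it stands.
- The arm moves only by the tool move_arm, never from a script. Its argument "plan" is one flat list of numbers, 4 for each row, row after row: the shift along the tool's x, y, z in cm, then the turn about the tool's z in degrees. In form: [x, y, z, spin, x, y, z, spin, ...]. A call has 1 to 8 rows; each row shifts and turns the commanded pose from where the row before left it, along the tool's axes as they then stand; what a row does not reach is not made up. A row lasts 1/8 s, in which the tool goes at most 62.5 mm and 10.7 degrees, less where a joint would pass 70% of its speed; a pose out of reach is approached as far as the arm can. A call with a gripper value outside its range is refused whole. "jaw" is the closure, from -1 (fully open) to 1 (shut), set as the call begins (left out, the last holds). The fingers move at their own pace and stop on an object; "squeeze" is the grip in N (left out, the last holds). Time passes only in rows, so rows that do not move let the fingers close. It gives the time, the measured TCP pose, the force and the opening at its end, in the units of the state.
- telemetry.state(): the state, without advancing time (a new reading comes with each control period).
- imaging.get_image(name): name is "scene" or "top" or "wrist"; returns the picture (420x560x3 uint8, red, green, blue); there is no depth.
- imaging.camera_params(name): a dict with "mtx" (3x3 intrinsics, pixels), "pose" (4x4, takes a point from camera to world coordinates). Camera axes: x right, y down, z forward; pixel columns grow to the right and rows downward; lengths in m; the calibration is good to about 2 mm. A picture is of the moment at which its call begins: read the wrist's pose just before it. camera_params takes no time and is no camera call; for the wrist camera it gives the pose at the moment of the call.
- workorder.sign_off(): hands the job in, once; it reports no verdict.
Trained networks look in the newest picture that a camera, given by its name, has taken for a name from the list of things; names that differ only in an ending like _2 or _b are one class to them, and where a whole thing is asked for, a point or a joint stands for the part that bears it (a point fixed in the world has none). Each returns a list of dicts, best first, with "conf" (0 to 1); they miss things now and then, are a little off and sometimes report something else, mostly with a low value. They report only what shows in the picture. A call takes as long as a camera call. They do not tell look-alikes from the thing itself.
- imaging.search_frame(name, camera): "xyz" ([x, y, z] in m, in world coordinates, good to about 4 mm: the middle of the surface that is visible of it).
- imaging.place_of(name, camera): "xyz" ([x, y, z] in m, in world coordinates, good to about 4 mm: a listed point, or the origin of a listed thing).
The state is a dict: "time": time; "q": joint angles; "qvel": joint speeds; "joint_torque": joint torques, N m; "eef_pos": TCP position; "orientation": TCP orientation; "contact_force": force on the tool from outside, world axes, zero at the start; "ft_torque": the same for the moment, N m; "grip_width": finger opening in m.
Only numpy, scipy, OpenCV 4.12 (cv2) and the standard library are available. Lean on these libraries where they do the work, as an engineer would, in place of code of your own. Each camera call takes 0.05 s, during which the arm holds its last target. There are 200 camera calls.

### The job

The plywood chest is locked and only one of the three keys in the rack turns its lock: try them one at a time, pushing each fully home and putting a wrong one back in the rack, until one turns clockwise as far as it goes. Then open the lid past upright so that it stays, lay every tape measure, sanding block and spring clamp that lies on the bench in the chest, press the lid down through its roller catch until it snaps shut, lock it with the key again and stand the key back in the rack with the others. Leave the chisel and the wooden bench dog alone.

Things in the scene. Friction and masses are not known exactly. Their poses are not given: they have to be found in the camera images.
- keyhole (a point): keyhole: on the lock axis, in the top face of the dark steel lock case (68 x 70 mm) left of the chest and joined to it, 80 mm above the bench. Slot: 12 mm along x, and along y from 6 mm behind to 20 mm ahead (+y) of this point. A key enters straight down, blade to +y of this frame; home, its collar rests on the face. Axes: x to the hinge side, y left, z up.
- barrel (a joint): lock barrel, rad: 0 locked, grows as the key turns clockwise seen from above, to a stop at 1.45; lid free from about 0.8. Friction 0.03 N m, no spring; key play about 0.15 rad. A wrong key is stopped before the barrel passes 0.35. A key comes out only when turned back to 0; turned, it is held in and stays when let go.
- tongue (a point): centre of the brass latch tongue, 12 x 22 x 6 mm, 30 mm from the lock axis on a ring round the keyhole; turns with the barrel. At 0 it reaches over the lid's steel ear (towards the chest); unlocked it points to the robot's side.
- lid (a joint): lid of the chest, rad: 0 shut, grows as its front rises, to a stop at 1.75, past upright, where it stays; under about 1.5 it sinks slowly (damped). Sinking, it comes to rest on a sprung roller catch at about 0.1 and must be pressed down through it (about 10 N at the handle) until it snaps to 0. Opening takes a pull of 10 to 20 N through the catch.
- lid_handle (a point): middle of the lid's handle: a round bar 10 mm thick, 90 mm long, parallel to the hinge, 36 mm ahead of the lid's front edge (30 mm free gap). 199 mm from the hinge line; shut, it is 86.5 mm above the bench (6.5 mm above the hinge line). This frame turns with the lid.
- lid_hinge (a point): middle of the lid's hinge line, which runs along y of this frame, at the chest's back top edge, 80 mm above the bench; fixed to the chest; x points to the back, away from the handle, z up
- chest_floor (a point): centre of the plywood chest's inner floor, 8 mm above the bench. Inside: 150 mm (x, front to back) by 250 mm (y), 72 mm deep under the shut lid; walls 8 mm, 80 mm high. x to the hinge side, y left to the lock, z up. The roller catch is on the right side.
- rack: wooden key rack, fixed, 50 (x) x 172 (y) mm, 60 mm high, three pockets in a row along y; origin under its centre. In it stand three steel keys, 108 mm long, alike but for the height of one notch in the blade. All three go fully into the lock; only one turns it, and which one differs from start to start.
- pocket_1 (a point): pocket 1 of the rack: on the shank axis of a key standing in it, at the rack's top face, where the collar rests. Pocket 12 mm along x; along y from 6 mm behind to 20 mm ahead of this point; 54 mm deep. Blades point to +y of this frame. Pockets are 50 mm apart; 2 is the middle one.
- pocket_2 (a point): pocket 2 of the rack: on the shank axis of a key standing in it, at the rack's top face, where the collar rests. Pocket 12 mm along x; along y from 6 mm behind to 20 mm ahead of this point; 54 mm deep. Blades point to +y of this frame. Pockets are 50 mm apart; 2 is the middle one.
- pocket_3 (a point): pocket 3 of the rack: on the shank axis of a key standing in it, at the rack's top face, where the collar rests. Pocket 12 mm along x; along y from 6 mm behind to 20 mm ahead of this point; 54 mm deep. Blades point to +y of this frame. Pockets are 50 mm apart; 2 is the middle one.
- key_1_bow (a point): steel key, upright. This point: centre of its bow, a plate 36 wide (y), 34 high, 12 mm thick (x; grip across this). z up. Blade points to +y. Collar underside is 39 mm below this point. Collar 25 mm across; below it the blade is 52 mm long, 8 mm thick, from 4 mm behind to 18 mm ahead of the shank axis, with a rounded foot.
- key_2_bow (a point): steel key, upright. This point: centre of its bow, a plate 36 wide (y), 34 high, 12 mm thick (x; grip across this). z up. Blade points to +y. Collar underside is 39 mm below this point. Same outline as key_1.
- key_3_bow (a point): steel key, upright. This point: centre of its bow, a plate 36 wide (y), 34 high, 12 mm thick (x; grip across this). z up. Blade points to +y. Collar underside is 39 mm below this point. Same outline as key_1.
- tape_mid (a point): tape measure on edge, 33 mm wide (x; grip across this), 81 long (y), 66 high; this point is 33 mm above its underside. The body to grip reaches from y = -29 to +40 mm. May be absent.
- sander_mid (a point): cork sanding block, 65 mm wide (x; grip across this), 112 long (y), 36 high; this point is its centre, 18 mm above its underside. May be absent.
- clamp_a_mid (a point): spring clamp lying flat, 62 mm at its widest, 50 mm over its middle part (x; grip across this), 126 long (y), 25 high; this point is its centre, 12.5 mm above its underside. May be absent.
- clamp_b_mid (a point): a second spring clamp like clamp_a, same frame. May be absent.
- dog: wooden bench dog, a 65 mm high peg 29 mm across standing on its head at the front right of the chest, origin under it; leave it alone
- chisel_25: chisel, 275 mm long, lying on the bench behind the chest; leave it alone
Things that resemble listed ones, but are neither listed nor needed, are in the scene too. Leave any turquoise look-alike of the part that bears clamp_b_mid alone.

How it is judged:
On the way, in this order (a step that is already met when the one before it is completed fails the run):
1. the right key stands home in the lock and has turned it clockwise, to 1.0 rad at least (((horizontal distance between key_1_bow and keyhole below 0.008 m and z of key_1_bow in the frame of keyhole between 0.033 and 0.046 m) or (horizontal distance between key_2_bow and keyhole below 0.008 m and z of key_2_bow in the frame of keyhole between 0.033 and 0.046 m) or (horizontal distance between key_3_bow and keyhole below 0.008 m and z of key_3_bow in the frame of keyhole between 0.033 and 0.046 m)) and value of joint barrel above 1 rad), for 0.2 s.
2. the lid is open past upright (over 1.6 rad) (value of joint lid above 1.6 rad), for 0.2 s.
3. all the tools are in the chest and the lid has snapped shut (under 0.03 rad) (x of tape_mid in the frame of chest_floor between -0.073 and 0.073 m and y of tape_mid in the frame of chest_floor between -0.123 and 0.123 m and z of tape_mid in the frame of chest_floor between 0 and 0.066 m and x of sander_mid in the frame of chest_floor between -0.073 and 0.073 m and y of sander_mid in the frame of chest_floor between -0.123 and 0.123 m and z of sander_mid in the frame of chest_floor between 0 and 0.066 m and x of clamp_a_mid in the frame of chest_floor between -0.073 and 0.073 m and y of clamp_a_mid in the frame of chest_floor between -0.123 and 0.123 m and z of clamp_a_mid in the frame of chest_floor between 0 and 0.066 m and x of clamp_b_mid in the frame of chest_floor between -0.073 and 0.073 m and y of clamp_b_mid in the frame of chest_floor between -0.123 and 0.123 m and z of clamp_b_mid in the frame of chest_floor between 0 and 0.066 m and value of joint lid below 0.03 rad), for 0.2 s.
4. with the key home in the lock, the lock is turned back (under 0.2 rad) (((horizontal distance between key_1_bow and keyhole below 0.008 m and z of key_1_bow in the frame of keyhole between 0.033 and 0.046 m) or (horizontal distance between key_2_bow and keyhole below 0.008 m and z of key_2_bow in the frame of keyhole between 0.033 and 0.046 m) or (horizontal distance between key_3_bow and keyhole below 0.008 m and z of key_3_bow in the frame of keyhole between 0.033 and 0.046 m)) and value of joint lid below 0.03 rad and value of joint barrel below 0.2 rad), for 0.2 s.
At the end, for the whole second after the job is handed in: The lid is snapped shut (under 0.03 rad) and locked (barrel under 0.2 rad), every tool present lies inside the chest, and all three keys stand upright (within 0.12 rad) and fully down in the rack's pockets, in any order (all of step 3 and value of joint barrel below 0.2 rad and angle between each of key_1_bow, key_2_bow, key_3_bow's own z axis and vertical below 0.12 rad and z of key_1_bow in the frame of pocket_2 between 0.033 and 0.046 m and x of key_1_bow in the frame of pocket_2 between -0.012 and 0.012 m and y of key_1_bow in the frame of pocket_2 between -0.07 and 0.07 m and z of key_2_bow in the frame of pocket_2 between 0.033 and 0.046 m and x of key_2_bow in the frame of pocket_2 between -0.012 and 0.012 m and y of key_2_bow in the frame of pocket_2 between -0.07 and 0.07 m and z of key_3_bow in the frame of pocket_2 between 0.033 and 0.046 m and x of key_3_bow in the frame of pocket_2 between -0.012 and 0.012 m and y of key_3_bow in the frame of pocket_2 between -0.07 and 0.07 m); the robot touches nothing.
It fails at once if the bench dog is moved more than 3 cm or tipped (distance of dog from where it was at the start of the episode above 0.03 m).
It fails at once if the chisel is moved more than 3 cm or tipped (distance of chisel_25 from where it was at the start of the episode above 0.03 m).
Of tape, sander, clamp_a, clamp_b only 2 to 3 are there at a start; the rules pass over those that are not, and their reading is None.
At some moment in a run one of sander, clamp_a, clamp_b may be knocked a few centimetres aside while the robot is not near it.
It also fails if it takes over 210 s, if anything falls off the work surface, if the arm or the gripper's body presses on something with over 40 N, if the wrist force passes 120 N, or if a joint passes its speed limit or range.

## Working session

There is one attempt and no reset: what is moved stays moved. The work goes in short steps, Python scripts to look and compute and a tool call to move; the robot and the scene stay as the last step left them, time stands still between calls to the robot, and variables do not carry over. Pictures are saved under pics/ and viewed, about 12 in all and at most 16, crops included, and the job is handed in when it is done.

Besides the shell and the picture viewer there is one more tool, called after "Emit:" in YAML: its name, and indented under it one key for each argument. move_arm: Moves the arm, as the interface text tells. Its arguments: {"type":"object","properties":{"plan":{"type":"array"},"jaw":{"type":"number"},"squeeze":{"type":"number"}},"required":["plan"]}

```bash
mkdir -p pics; ls; python3 - <<'E'
from station import telemetry, imaging, workorder
import cv2
print(telemetry.state())
for n in ("scene","top"):
    im=imaging.get_image(n); cv2.imwrite(f"pics/{n}0.png",im[:,:,::-1])
    p=imaging.camera_params(n); print(n,p["mtx"],p["pose"])
for n in ["keyhole","tongue","lid_handle","lid_hinge","chest_floor","pocket_2","key_1_bow","tape_mid","sander_mid","clamp_a_mid","dog","chisel_25","rack"]:
    for c in ("top","scene"):
        print(n,c,[(round(d["conf"],2),[round(float(v),3) for v in d["xyz"]]) for d in imaging.place_of(n,c)])
E
```

```text
pics
{'time': 0.0, 'q': array([ 9.18687909e-01,  1.81540707e-01,  1.60799171e+00,  2.00950587e-05,
        1.35378610e+00, -2.06343738e-01]), 'qvel': array([ 0.00105377, -0.00046805,  0.0002798 ,  0.00047231,  0.00170652,
        0.00125097]), 'joint_torque': array([-6.55099539e-04, -4.44859529e+01, -3.51335371e+01, -3.46133884e-04,
        8.88576382e-03, -2.03703337e-05]), 'eef_pos': array([0.24757718, 0.5183737 , 0.23039221]), 'orientation': array([-3.68042765e-04,  2.21043616e-01,  9.75263541e-01, -7.80568247e-04]), 'contact_force': array([ 0.58210701, -0.1340088 , -0.89838084]), 'ft_torque': array([ 0.00188244, -0.00027521,  0.01055511]), 'grip_width': 0.08543307903722185}
scene [[388.94168871   0.         276.22859455]
 [  0.         388.94168871 208.89285055]
 [  0.           0.           1.        ]] [[ 0.61250728 -0.60802181  0.50511812 -0.01497473]
 [-0.79025455 -0.45626945  0.40904271 -0.37847483]
 [-0.01823692 -0.64971353 -0.75996036  0.81978956]
 [ 0.          0.          0.          1.        ]]
top [[440.42943771   0.         288.01093993]
 [  0.         440.42943771 2
[... 1180 characters left out ...]
p []
tape_mid scene [(0.51, [0.581, -0.072, 0.088])]
sander_mid top [(0.6, [0.686, 0.069, 0.013]), (0.55, [0.448, -0.011, 0.097])]
sander_mid scene [(0.78, [0.681, 0.063, 0.018]), (0.65, [0.582, -0.072, 0.093])]
clamp_a_mid top [(0.88, [0.694, 0.198, 0.011])]
clamp_a_mid scene [(0.85, [0.699, 0.197, 0.011]), (0.49, [0.446, -0.004, -0.0])]
dog top [(0.59, [0.372, -0.36, 0.002]), (0.32, [0.442, -0.066, 0.057])]
dog scene [(0.57, [0.37, -0.362, -0.001]), (0.36, [0.447, 0.035, 0.101])]
chisel_25 top [(0.77, [0.714, -0.234, 0.001])]
chisel_25 scene [(0.59, [0.711, -0.238, -0.001])]
rack top [(0.78, [0.45, -0.009, -0.001]), (0.5, [0.686, 0.071, 0.012])]
rack scene [(0.62, [0.447, -0.002, -0.002])]
```

View pics/top0.png

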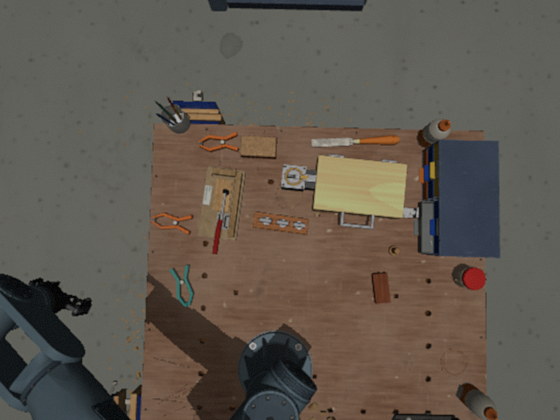

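View pics/scene0.png

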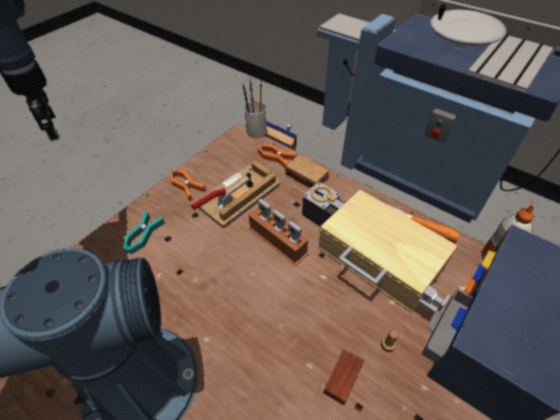

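```bash
cat > h.py <<'E'
from station import telemetry, imaging
import numpy as np, cv2, math
from scipy.spatial.transform import Rotation as R
def pose():
    s=telemetry.state(); q=s["orientation"]
    return np.array(s["eef_pos"]), R.from_quat([q[1],q[2],q[3],q[0]]).as_matrix(), s
def jaw(): # world angle (deg) of tool y
    M=pose()[1]; return math.degrees(math.atan2(M[1,1],M[0,1]))
def go(p,ang=None,n=8,start=None,a0=None):
    """rows from the present pose (or start,a0) to TCP p with tool-y angle ang (mod 180), tool down"""
    P,M,_=pose(); P=P if start is None else np.array(start); a=jaw() if a0 is None else a0
    sp=0 if ang is None else -((ang-a+90)%180-90)
    d=(np.array(p)-P)*100/n; out=[]
    for i in range(n):
        t=math.radians(a-sp/n*i); y=np.array([math.cos(t),math.sin(t),0]); x=np.array([-y[1],y[0],0])*-1
        x=np.cross(y,[0,0,-1]); out.append([round(float(v),2) for v in (d@x,d@y,-d[2],sp/n)])
    print("jaw",round(a,1),"spin",round(sp,1),"TCP",P.round(4)); print(str(sum(out,[])).replace(" ",""))
def ray(cam,uv,z,par=None):
    c=par or imaging.camera_params(cam); v=c["pose"][:3,:3]@np.linalg.inv(c["mtx"])@[uv[0],uv[1],1]; o=c["pose"][:3,3]
    return (o+v*(z-o[2])/v[2])[:2]
def proj(cam,p,par=None):
    c=par or imaging.camera_params(cam); q=c["mtx"]@(c["pose"][:3,:3].T@(np.array(p)-c["pose"][:3,3])); return q[:2]/q[2]
E
python3 - <<'E'
from h import *
go([0.50,-0.04,0.30],-5,n=11)
E
```

```text
jaw 64.5 spin 69.5 TCP [0.2479 0.5188 0.2313]
[-4.26,-3.6,-0.62,6.31,-4.63,-3.11,-0.62,6.31,-4.94,-2.58,-0.62,6.31,-5.19,-2.02,-0.62,6.31,-5.39,-1.43,-0.62,6.31,-5.51,-0.83,-0.62,6.31,-5.57,-0.22,-0.62,6.31,-5.56,0.39,-0.62,6.31,-5.48,1.0,-0.62,6.31,-5.34,1.6,-0.62,6.31,-5.13,2.17,-0.62,6.31]
```

Emit:
move_arm:
  plan: [-4.26,-3.6,-0.62,6.31,-4.63,-3.11,-0.62,6.31,-4.94,-2.58,-0.62,6.31,-5.19,-2.02,-0.62,6.31,-5.39,-1.43,-0.62,6.31,-5.51,-0.83,-0.62,6.31,-5.57,-0.22,-0.62,6.31,-5.56,0.39,-0.62,6.31]

```text
time: 2.4
eef_pos: [0.432, 0.1107, 0.2815]
orientation: [0.0, 0.617, 0.787, 0.0]
contact_force: [0.5, 1.1, -0.4]
grip_width: 0.0855
```

Emit:
move_arm:
  plan: [-5.48,1.0,-0.62,6.31,-5.34,1.6,-0.62,6.31,-5.13,2.17,-0.62,6.31,0,0,0,0,0,0,0,0]

```text
time: 3.02
eef_pos: [0.4999, -0.0397, 0.2992]
orientation: [-0.001, 0.737, 0.676, -0.0]
contact_force: [0.0, -0.3, -1.2]
grip_width: 0.0851
```

```bash
python3 - <<'E'
from h import *
print(pose()[0],jaw())
c=imaging.camera_params("wrist"); im=imaging.get_image("wrist"); cv2.imwrite("pics/w1.png",im[:,:,::-1])
print(c)
for n in ["keyhole","tongue","lid_handle","pocket_2","key_1_bow","rack","sander_mid"]:
    for f in (imaging.place_of,):
        print(n,[(round(d["conf"],2),[round(float(v),3) for v in d["xyz"]]) for d in f(n,"wrist")])
E
```

```text
[ 0.49989533 -0.03965971  0.29917367] -4.946009313462879
{'mtx': array([[367.09453949,   0.        , 279.9201816 ],
       [  0.        , 367.09453949, 211.7530417 ],
       [  0.        ,   0.        ,   1.        ]]), 'pose': array([[ 9.96338936e-01, -8.21240719e-02, -2.37562759e-02,
         5.05352234e-01],
       [-8.54885195e-02, -9.59218648e-01, -2.69427724e-01,
         2.81085957e-02],
       [-6.60961032e-04,  2.70472221e-01, -9.62727553e-01,
         4.41959611e-01],
       [ 0.00000000e+00,  0.00000000e+00,  0.00000000e+00,
         1.00000000e+00]])}
keyhole [(0.87, [0.588, -0.048, 0.076])]
tongue [(0.96, [0.58, -0.074, 0.09])]
lid_handle [(0.79, [0.443, -0.23, 0.087])]
pocket_2 [(0.88, [0.441, -0.062, 0.062]), (0.75, [0.45, 0.041, 0.056]), (0.66, [0.447, -0.015, 0.058])]
key_1_bow [(0.75, [0.443, -0.061, 0.1])]
rack [(0.67, [0.445, -0.007, -0.001]), (0.36, [0.451, 0.035, 0.094]), (0.2, [0.445, -0.013, 0.057])]
sander_mid [(0.67, [0.686, 0.07, 0.015])]
```

View pics/w1.png

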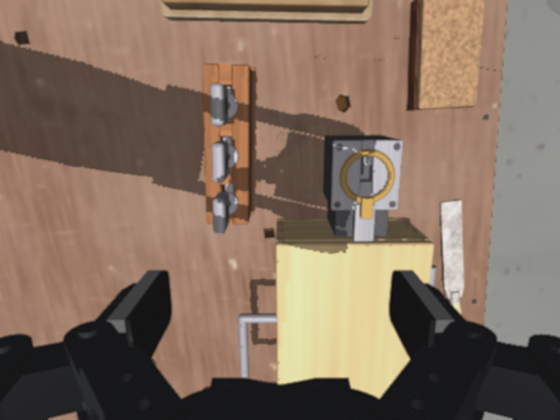

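```bash
python3 - <<'E'
import cv2,numpy as np
im=cv2.imread("pics/w1.png")
a=cv2.resize(im[55:245,190:270],None,fx=3,fy=3,interpolation=cv2.INTER_CUBIC)
b=cv2.resize(im[130:250,320:420],None,fx=4,fy=4,interpolation=cv2.INTER_CUBIC)
o=np.zeros((570,650,3),np.uint8);o[:570,:240]=a;o[:480,250:650]=b
cv2.imwrite("pics/w1c.png",o)
E
```

```text
(no output)
```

View pics/w1c.png

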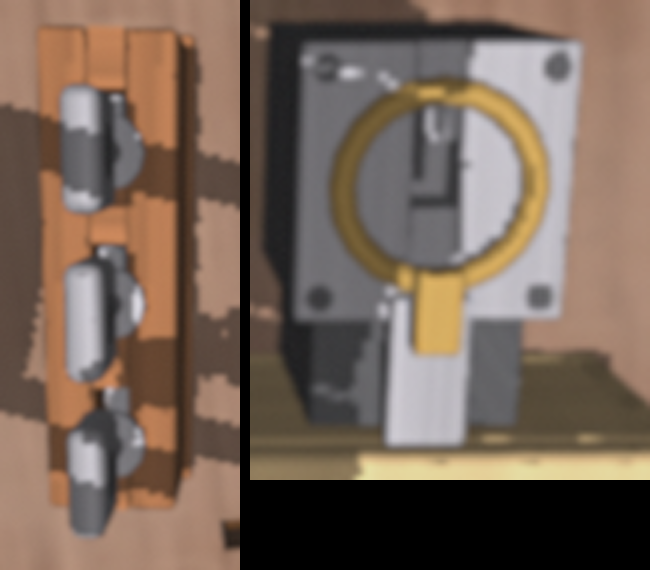

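```bash
cat > c1.py <<'E'
E
python3 - <<'E'
from h import *
par=imaging.camera_params("wrist")
L=lambda X,Y:(320+(X-250)/4,130+Y/4)
K=lambda X,Y:(190+X/3,55+Y/3)
def an(a,b): return np.degrees(np.arctan2(*(b-a)[::-1]))
c=[ray("wrist",L(*p),.08,par) for p in [(303,42),(582,40),(560,318),(295,318)]]
print("lock",np.round(c,4),"ctr",np.mean(c,0),an(c[0],c[1]),an(c[3],c[2]),an(c[3],c[0])-90,an(c[2],c[1])-90, np.linalg.norm(c[1]-c[0]),np.linalg.norm(c[0]-c[3]))
print("axis ring",ray("wrist",L(439,184),.083,par),"slot",ray("wrist",L(436,181),.08,par))
k=[ray("wrist",K(*p),.06,par) for p in [(38,28),(182,28),(175,505),(50,507)]]
print("rack",np.round(k,4),np.mean(k,0),an(k[0],k[1]),an(k[3],k[0])-90,an(k[2],k[1])-90,np.linalg.norm(k[1]-k[0]),np.linalg.norm(k[0]-k[3]))
for p in [(82,90),(90,268),(90,435)]: pass
# tops of bows z=.06+.039+.017
for p,q in [((80,88),(82,212)),((82,264),(87,380)),((87,412),(88,535))]:
    a,b=[ray("wrist",K(*x),.116,par) for x in (p,q)]; print("bow",a,b,(a+b)/2)
E
```

```text
lock [[ 0.5547 -0.0057]
 [ 0.6223 -0.011 ]
 [ 0.6171 -0.0809]
 [ 0.5495 -0.0751]] ctr [ 0.58587559 -0.04317145] -4.436074206228388 -4.845410549121412 -4.267982271460497 -4.23516423687559 0.06779195024083479 0.06958890793547105
axis ring [ 0.58624037 -0.04289573] slot [ 0.58618496 -0.0426717 ]
rack [[ 0.4342  0.076 ]
 [ 0.4807  0.0721]
 [ 0.461  -0.0889]
 [ 0.4156 -0.0858]] [ 0.44785572 -0.00664423] -4.836100667223447 -6.569145988136938 -6.97639933185134 0.0466570017858228 0.16284637295492205
bow [0.45413535 0.05249665] [0.45027495 0.01881415] [0.45220515 0.0356554 ]
bow [0.4483425 0.004106 ] [ 0.44534962 -0.03020939] [ 0.44684606 -0.0130517 ]
bow [ 0.44407635 -0.03999343] [ 0.43929683 -0.07914315] [ 0.44168659 -0.05956829]
```

```bash
python3 - <<'E'
from h import *
go([0.4523,0.0358,0.15],-6.5,n=4)
E
```

```text
jaw -4.9 spin 1.6 TCP [ 0.5001 -0.0392  0.2996]
[1.77,-1.35,3.74,0.41,1.76,-1.36,3.74,0.41,1.75,-1.38,3.74,0.41,1.74,-1.39,3.74,0.41]
```

Emit:
move_arm:
  plan: [1.77,-1.35,3.74,0.41,1.76,-1.36,3.74,0.41,1.75,-1.38,3.74,0.41,1.74,-1.39,3.74,0.41,0,0,2,0,0,0,2,0,0,0,1.5,0,0,0,1.5,0]

```text
time: 4.42
eef_pos: [0.4528, 0.0353, 0.0794]
orientation: [0.0, 0.747, 0.665, 0.0]
contact_force: [0.5, -0.1, 0.3]
grip_width: 0.0852
```

Emit:
move_arm:
  plan: [0,0,0,0,0,0,0,0,0,0,0,0,0,0,0,0,0,0,0,0,0,0,0,0]
  jaw: 1
  squeeze: 50

```text
time: 5.18
eef_pos: [0.4528, 0.0352, 0.0803]
orientation: [0.0, 0.747, 0.665, 0.0]
contact_force: [-0.9, -0.1, 3.0]
grip_width: 0.0117
```

Emit:
move_arm:
  plan: [0,0,-2,0,0,0,-2,0,0,0,-2.5,0,0,0,-2.5,0,0,0,-1,0,0,0,0,0]

```text
time: 5.92
eef_pos: [0.4527, 0.0352, 0.18]
orientation: [0.0, 0.747, 0.665, 0.0]
contact_force: [0.5, -0.2, -1.0]
grip_width: 0.0114
```

```bash
python3 - <<'E'
from h import *
print(pose()[0],jaw(),pose()[2]["grip_width"],pose()[2]["contact_force"])
im=imaging.get_image("wrist"); im2=imaging.get_image("scene"); cv2.imwrite("pics/w2.png",np.vstack([im,np.zeros((0,560,3),np.uint8)])[:,:,::-1])
print("tcp px",proj("wrist",pose()[0]))
par=imaging.camera_params("scene"); uv=proj("scene",pose()[0],par).astype(int); print(uv)
c=im2[max(0,uv[1]-70):uv[1]+70,max(0,uv[0]-70):uv[0]+70]; c=cv2.resize(c,(420,420),interpolation=cv2.INTER_CUBIC)
# combine: left wrist shrunk, right scene crop
o=np.zeros((420,800,3),np.uint8); o[:,:380]=im[:,90:470]; o[:,380:800]=c
cv2.imwrite("pics/w2.png",o[:,:,::-1])
print([(round(d["conf"],2),[round(float(v),3) for v in d["xyz"]]) for d in imaging.place_of("key_1_bow","wrist")])
go([0.5861,-0.0429,0.185],-4.4,n=4)
E
```

```text
[0.45267661 0.03521428 0.17997768] -6.593670253131865 0.01136310214965796 [ 0.45120681 -0.16207257 -0.96737126]
tcp px [280.92619675 275.00000873]
[263 184]
[(0.85, [0.442, -0.061, 0.1])]
jaw -6.6 spin -2.2 TCP [0.4517 0.0354 0.1787]
[-1.56,3.56,-0.16,-0.55,-1.59,3.55,-0.16,-0.55,-1.63,3.53,-0.16,-0.55,-1.66,3.52,-0.16,-0.55]
```

View pics/w2.png

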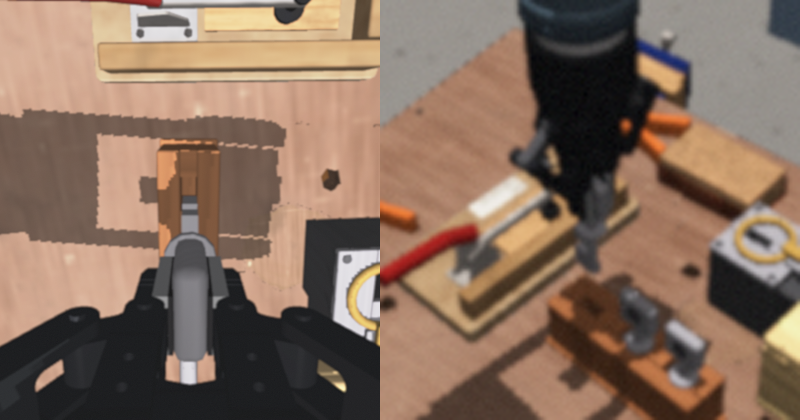

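```bash
python3 - <<'E'
from h import *
P,M,_=pose()
for v in (240,245,358,362):
    w=ray("wrist",(280,v),P[2]+.036); d=np.append(w-P[:2],0); print(v,M.T@d)
E
```

```text
240 [ 2.89164543e-02 -3.56072027e-04  5.98169224e-06]
245 [ 2.72702694e-02 -3.54858371e-04  5.68124651e-06]
358 [-1.37244399e-02 -3.24634858e-04 -1.80071134e-06]
362 [-1.53227011e-02 -3.23456534e-04 -2.09241052e-06]
```

```bash
python3 - <<'E'
import cv2
im=cv2.imread("pics/w2.png")[225:420,130:250]
cv2.imwrite("pics/w2c.png",cv2.resize(im,None,fx=3,fy=3,interpolation=cv2.INTER_CUBIC))
E
```

```text
(no output)
```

View pics/w2c.png

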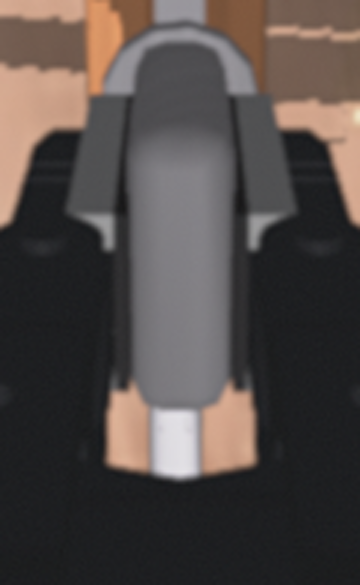

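```bash
python3 - <<'E'
from h import *
go([0.5864,-0.0446,0.165],-4.4,n=4)
E
```

```text
jaw -6.6 spin -2.2 TCP [0.4517 0.0354 0.1787]
[-1.6,3.57,0.34,-0.55,-1.63,3.56,0.34,-0.55,-1.67,3.54,0.34,-0.55,-1.7,3.53,0.34,-0.55]
```

Emit:
move_arm:
  plan: [-1.6,3.57,0.34,-0.55,-1.63,3.56,0.34,-0.55,-1.67,3.54,0.34,-0.55,-1.7,3.53,0.34,-0.55,0,0,0,0,0,0,0,0]

```text
time: 6.82
eef_pos: [0.586, -0.0443, 0.1649]
orientation: [-0.001, 0.734, 0.679, -0.001]
contact_force: [-0.3, 0.8, -2.1]
grip_width: 0.0113
```

Emit:
move_arm:
  plan: [0,0,0.6,0,0,0,0.6,0,0,0,0.6,0,0,0,0.6,0,0,0,0,0]

```text
time: 7.45
eef_pos: [0.5867, -0.0445, 0.1415]
orientation: [-0.001, 0.734, 0.679, -0.0]
contact_force: [0.3, -0.2, -1.0]
grip_width: 0.0116
```

Foot is ~10 mm below the face with no force: it is in. Push on home.

Emit:
move_arm:
  plan: [0,0,0.8,0,0,0,0.8,0,0,0,0.8,0,0,0,0.7,0,0,0,0.5,0,0,0,0.4,0,0,0,0.3,0,0,0,0,0]

```text
time: 8.45
eef_pos: [0.5873, -0.0447, 0.1003]
orientation: [0.0, 0.734, 0.68, -0.0]
contact_force: [-3.2, 0.6, 5.2]
grip_width: 0.0115
```

Emit:
move_arm:
  plan: [0,0,0,8,0,0,0,8,0,0,0,8,0,0,0,6,0,0,0,0]

```text
time: 9.07
eef_pos: [0.5872, -0.0443, 0.1003]
orientation: [-0.0, 0.885, 0.466, 0.0]
contact_force: [-3.7, 1.3, 5.4]
grip_width: 0.0119
```

```bash
python3 - <<'E'
from h import *
P,M,s=pose();print(P,jaw(),s["contact_force"],s["ft_torque"],s["joint_torque"][5])
E
```

```text
[ 0.5871646  -0.04434268  0.1003285 ] -34.44441479771744 [-3.65324868  1.33262981  5.38910364] [ 0.32938499  0.66718699 -0.01732624] 0.43525300920009613
```

Emit:
move_arm:
  plan: [0,0,0,7,0,0,0,0]

```text
time: 9.32
eef_pos: [0.5871, -0.0442, 0.1003]
orientation: [-0.0, 0.912, 0.411, 0.0]
contact_force: [-3.9, 2.0, 6.5]
grip_width: 0.0113
```

```bash
python3 - <<'E'
from h import *
P,M,s=pose();print(P,jaw(),s["contact_force"],s["ft_torque"],s["joint_torque"][5])
im=imaging.get_image("scene"); uv=proj("scene",[.586,-.043,.09]).astype(int)
print([(d["conf"],d["xyz"]) for n in("wrist","top","scene") for d in (imaging.get_image(n),imaging.place_of("tongue",n))[1]])
E
```

```text
[ 0.587076   -0.04416585  0.10030153] -41.4536967728927 [-3.85261812  2.0040264   6.45664824] [ 0.46232677  0.74807842 -0.01777464] 0.4914143308997154
[(0.56, [0.564, -0.0675, 0.0898]), (0.55, [0.5668, -0.0634, 0.0914])]
```

Tongue has followed by ~40°: this is the right key. Continue to the stop.

Emit:
move_arm:
  plan: [0,0,0,8,0,0,0,8,0,0,0,8,0,0,0,8,0,0,0,8,0,0,0,6,0,0,0,0,0,0,0,0]

```text
time: 10.68
eef_pos: [0.5866, -0.0436, 0.1003]
orientation: [-0.001, 1.0, 0.023, -0.001]
contact_force: [-4.8, 4.1, 8.7]
grip_width: 0.0114
```

```bash
python3 - <<'E'
from h import *
P,M,s=pose();print(P,jaw(),s["contact_force"],s["ft_torque"],s["joint_torque"][5])
print([(d["conf"],d["xyz"]) for n in("wrist","scene") for d in (imaging.get_image(n),imaging.place_of("tongue",n))[1]])
E
```

```text
[ 0.5866102  -0.04356163  0.10029778] -87.36595726403513 [-4.75436494  4.05414893  8.74752043] [ 0.75372561  1.10529919 -0.01614388] 0.024913258384913206
[(0.72, [0.3696, -0.364, -0.0031]), (0.63, [0.4436, -0.0593, 0.0606]), (0.61, [0.5498, -0.0479, 0.0916])]
```

Emit:
move_arm:
  plan: [0,0,0,0,0,0,0,0,0,0,0,0,0,0,0,0,0,0,-3,0,0,0,-5,0,0,0,-4,0,0,0,0,0]
  jaw: -1

```text
time: 11.88
eef_pos: [0.5896, -0.0454, 0.2237]
orientation: [0.001, 1.0, 0.023, 0.004]
contact_force: [0.1, -0.5, -0.8]
grip_width: 0.0857
```

```bash
python3 - <<'E'
from h import *
go([0.44,-0.23,0.21],-4.4,n=8)
E
```

```text
jaw -87.4 spin -83.0 TCP [ 0.5896 -0.0454  0.2237]
[-1.97,2.22,0.17,-10.37,-2.34,1.83,0.17,-10.37,-2.63,1.38,0.17,-10.37,-2.84,0.88,0.17,-10.37,-2.95,0.36,0.17,-10.37,-2.96,-0.18,0.17,-10.37,-2.88,-0.71,0.17,-10.37,-2.71,-1.22,0.17,-10.37]
```

Emit:
move_arm:
  plan: [-1.97,2.22,0.17,-10.37,-2.34,1.83,0.17,-10.37,-2.63,1.38,0.17,-10.37,-2.84,0.88,0.17,-10.37,-2.95,0.36,0.17,-10.37,-2.96,-0.18,0.17,-10.37,-2.88,-0.71,0.17,-10.37,-2.71,-1.22,0.17,-10.37]
  jaw: 0.4

```text
time: 12.88
eef_pos: [0.4364, -0.2296, 0.2044]
orientation: [-0.001, 0.732, 0.681, -0.0]
contact_force: [-0.5, -1.1, 0.1]
grip_width: 0.0256
```

Emit:
move_arm:
  plan: [0,0,0,0,0,0,0,0]

```text
time: 13.12
eef_pos: [0.4376, -0.2288, 0.2051]
orientation: [-0.001, 0.735, 0.678, 0.0]
contact_force: [-0.1, 0.8, -0.5]
grip_width: 0.0256
```

```bash
python3 - <<'E'
from h import *
P,M,s=pose();print(P,jaw(),s["grip_width"],s["contact_force"])
im=imaging.get_image("wrist")
for n in("lid_handle","lid_hinge"): print([(d["conf"],d["xyz"]) for d in imaging.place_of(n,"wrist")])
par=imaging.camera_params("wrist"); h=np.array([.4436,-.2327]); x=np.array([.997,-.0767]); y=np.array([.0767,.997])
for t in(-.045,0,.045):
    uv=proj("wrist",np.append(h+y*t,.0865),par); print(uv); cv2.circle(im,tuple(int(round(v)) for v in uv),2,(255,0,0),-1)
cv2.imwrite("pics/w3.png",im[:,:,::-1])
E
```

```text
[ 0.43762376 -0.22881176  0.20507489] -4.623451051583683 0.025595779108069948 [-0.13877773  0.83600071 -0.52050003]
[(0.75, [0.4419, -0.2303, 0.0861])]
[(0.95, [0.64, -0.2432, 0.0809])]
[288.05772466 265.4838229 ]
[288.41255824 209.30899609]
[288.80074054 147.85462562]
```

View pics/w3.png

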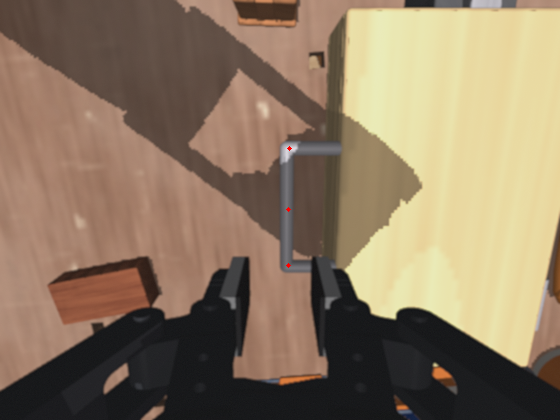

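```bash
python3 - <<'E'
from h import *
go([0.4434,-0.2325,0.0705],-4.4,n=4)
E
```

```text
jaw -4.5 spin -0.1 TCP [ 0.438  -0.2286  0.2055]
[-0.09,0.14,3.37,-0.01,-0.09,0.14,3.37,-0.01,-0.09,0.14,3.37,-0.01,-0.09,0.14,3.37,-0.01]
```

Emit:
move_arm:
  plan: [-0.35,0.55,0,0,0,0,4,0,0,0,4,0,0,0,3,0,0,0,1.5,0,0,0,1,0,0,0,0,0]

```text
time: 14.15
eef_pos: [0.4431, -0.2333, 0.0707]
orientation: [-0.0, 0.734, 0.679, -0.0]
contact_force: [0.7, 0.5, 0.0]
grip_width: 0.0256
```

Emit:
move_arm:
  plan: [0,0,0,0,0,0,0,0,0,0,0,0,0,0,0,0]
  jaw: 1
  squeeze: 60

```text
time: 14.65
eef_pos: [0.4418, -0.2336, 0.0717]
orientation: [-0.001, 0.734, 0.679, -0.001]
contact_force: [-7.0, 0.3, 5.8]
grip_width: 0.0077
```

```bash
python3 - <<'E'
from h import *
P,M,s=pose();print(P,jaw(),s["grip_width"],s["contact_force"])
# arc rows: bar frame: r=199mm, bar starts 6.5mm above hinge line
r=19.9; t0=math.asin(.65/19.9)
th=np.concatenate([[0,.03,.07,.12,.18],np.linspace(.18,1.75,20)[1:]])
X=-r*np.cos(th+t0*0+t0); Z=r*np.sin(th+t0)
rows=[[0.0,round(float(a),2),round(float(-b),2),0] for a,b in zip(np.diff(X),np.diff(Z))]
print(len(rows)); 
for i in range(0,len(rows),8): print(str(sum(rows[i:i+8],[])))
print(X[-1]-X[0],Z[-1]-Z[0])
E
```

```text
[ 0.44182055 -0.23356715  0.07168226] -4.410789701534837 0.007681479609489203 [-6.9823615   0.26926498  5.80051493]
23
[0.0, 0.03, -0.6, 0, 0.0, 0.07, -0.79, 0, 0.0, 0.13, -0.99, 0, 0.0, 0.22, -1.17, 0, 0.0, 0.41, -1.59, 0, 0.0, 0.54, -1.55, 0, 0.0, 0.67, -1.5, 0, 0.0, 0.79, -1.44, 0]
[0.0, 0.91, -1.37, 0, 0.0, 1.02, -1.29, 0, 0.0, 1.12, -1.2, 0, 0.0, 1.22, -1.11, 0, 0.0, 1.3, -1.0, 0, 0.0, 1.38, -0.89, 0, 0.0, 1.45, -0.77, 0, 0.0, 1.51, -0.65, 0]
[0.0, 1.56, -0.53, 0, 0.0, 1.6, -0.39, 0, 0.0, 1.62, -0.26, 0, 0.0, 1.64, -0.13, 0, 0.0, 1.64, 0.01, 0, 0.0, 1.64, 0.14, 0, 0.0, 1.62, 0.28, 0]
24.074176272226655 18.805012039593855
```

Emit:
move_arm:
  plan: [0,0.03,-0.6,0,0,0.07,-0.79,0,0,0.13,-0.99,0,0,0.22,-1.17,0,0,0.41,-1.59,0,0,0.54,-1.55,0,0,0.67,-1.5,0,0,0.79,-1.44,0]

```text
time: 15.65
eef_pos: [0.4688, -0.2357, 0.1678]
orientation: [-0.002, 0.734, 0.679, -0.002]
contact_force: [-13.1, -2.4, 4.7]
grip_width: 0.008
```

```bash
python3 - <<'E'
from h import *
P,M,s=pose();print(P,jaw(),s["grip_width"],s["contact_force"])
imaging.get_image("scene"); print([(d["conf"],d["xyz"]) for d in imaging.place_of("lid_handle","scene")])
imaging.get_image("top"); print([(d["conf"],d["xyz"]) for d in imaging.place_of("lid_handle","top")])
E
```

```text
[ 0.46883622 -0.23567602  0.1677822 ] -4.430668588828849 0.007956846596664669 [-13.124574    -2.42117857   4.69535604]
[(0.76, [0.4668, -0.2327, 0.1823])]
[(0.56, [0.472, -0.2308, 0.1847])]
```

Emit:
move_arm:
  plan: [0,0.81,-1.37,0,0,1.02,-1.29,0,0,1.12,-1.2,0,0,1.22,-1.11,0,0,1.3,-1,0,0,1.38,-0.89,0,0,1.45,-0.77,0,0,1.51,-0.65,0]

```text
time: 16.85
eef_pos: [0.5694, -0.2439, 0.2541]
orientation: [0.002, 0.734, 0.679, -0.0]
contact_force: [-6.8, -1.5, 9.8]
grip_width: 0.0074
```

Emit:
move_arm:
  plan: [0,1.56,-0.53,0,0,1.6,-0.39,0,0,1.62,-0.26,0,0,1.64,-0.13,0,0,1.64,0,0]

```text
time: 17.48
eef_pos: [0.6502, -0.2503, 0.266]
orientation: [0.002, 0.734, 0.679, -0.0]
contact_force: [-1.3, -1.3, 1.5]
grip_width: 0.0073
```

```bash
python3 - <<'E'
from h import *
P,M,s=pose();print(P,jaw(),s["grip_width"],s["contact_force"])
E
```

```text
[ 0.65023637 -0.25032797  0.2659769 ] -4.467357523673547 0.007328235389905419 [-1.3004891  -1.26458779  1.5370697 ]
```

Emit:
move_arm:
  plan: [0,1.64,0.14,0,0,1.3,0.22,0,0,0,0,0,0,0,0,0]

```text
time: 17.98
eef_pos: [0.6795, -0.2526, 0.2618]
orientation: [0.002, 0.734, 0.679, 0.0]
contact_force: [0.4, -3.4, 5.0]
grip_width: 0.0075
```

```bash
python3 - <<'E'
from h import *
P,M,s=pose();print(P,jaw(),s["grip_width"],s["contact_force"])
E
```

```text
[ 0.67948889 -0.25256165  0.2618251 ] -4.458167449249627 0.007492419349334333 [ 0.35278458 -3.37972055  5.02918357]
```

Emit:
move_arm:
  plan: [0,0,0,0,0,0,0,0,0,0,0,0,0,0,-2,0,0,0,-3,0,0,0,-3,0]
  jaw: 0.4

```text
time: 18.73
eef_pos: [0.679, -0.2515, 0.3418]
orientation: [0.001, 0.734, 0.679, 0.0]
contact_force: [0.2, -0.7, 0.3]
grip_width: 0.0259
```

```bash
python3 - <<'E'
from h import *
P,M,s=pose();print(P,jaw(),s["grip_width"],s["contact_force"])
im=imaging.get_image("top"); cv2.imwrite("pics/t2.png",cv2.resize(im[100:340,130:450],None,fx=2.5,fy=2.5,interpolation=cv2.INTER_CUBIC)[:,:,::-1])
for n in ("clamp_a_mid","sander_mid","lid_handle"): print([(round(d["conf"],2),np.round(d["xyz"],3)) for d in imaging.place_of(n,"top")])
E
```

```text
[ 0.67898375 -0.25147821  0.34183407] -4.423538786850504 0.02594619845108651 [ 0.20367173 -0.66031329  0.28820734]
[(0.75, array([0.695, 0.197, 0.011]))]
[(0.97, array([0.686, 0.068, 0.012]))]
[(0.95, array([ 0.684, -0.253,  0.277])), (0.32, array([0.446, 0.042, 0.06 ]))]
```

View pics/t2.png

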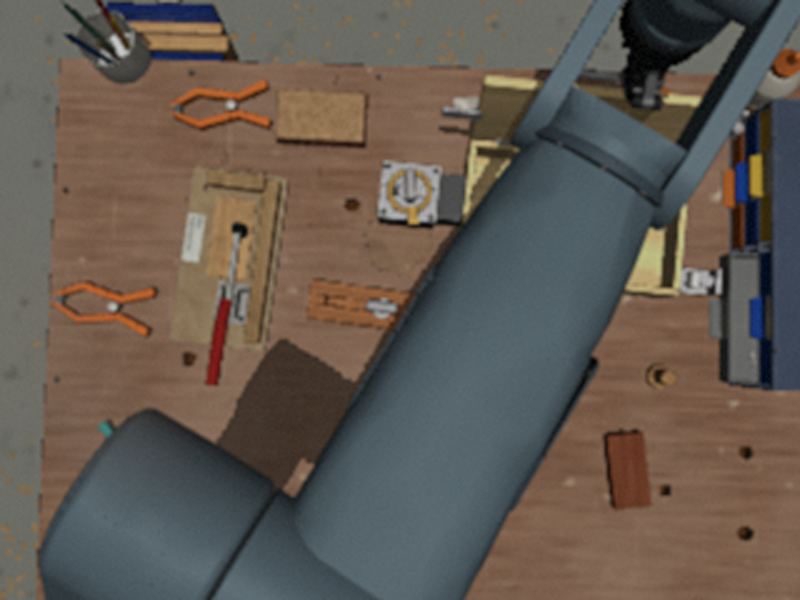

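```bash
python3 - <<'E'
from h import *
par=imaging.camera_params("top")
U=lambda X,Y:(130+X/2.5,100+Y/2.5)
def g(X,Y,z): return ray("top",U(X,Y),z,par)
# clamp a: tips, handle ends
for nm,tip,h1,h2 in (("a",(174,106),(268,86),(270,124)),("b",(56,300),(157,292),(150,332))):
    t,a,b=[g(*p,.012) for p in(tip,h1,h2)]; m=(a+b)/2; d=t-m; print(nm,t,a,b,"mid",(t+m)/2,"axis",np.degrees(np.arctan2(d[1],d[0])),np.linalg.norm(d))
c=[g(*p,.036) for p in ((278,90),(367,93),(365,145),(277,138))]; print("sander",np.round(c,3),np.mean(c,0))
for i,j in((0,1),(3,2)): print(np.degrees(np.arctan2(*(c[i]-c[j])[::-1])))
go([0.60,0.10,0.32],-1,n=8)
E
```

```text
a [0.69297412 0.25534205] [0.72129673 0.13707001] [0.67261923 0.13307374] mid [0.69496605 0.19520696] axis 91.89718453853155 0.12033614351435333
b [0.44403263 0.39408962] [0.4568365 0.2681306] [0.40668435 0.27501626] mid [0.43789653 0.33283152] axis 84.27987352000643 0.1231292958566027
sander [[0.711 0.122]
 [0.71  0.011]
 [0.644 0.012]
 [0.651 0.121]] [0.67880954 0.0661587 ]
89.31629357188548
86.67794582715892
jaw -4.4 spin -3.4 TCP [ 0.6792 -0.2516  0.3409]
[4.31,-1.33,0.26,-0.43,4.32,-1.29,0.26,-0.43,4.33,-1.26,0.26,-0.43,4.33,-1.23,0.26,-0.43,4.34,-1.2,0.26,-0.43,4.35,-1.16,0.26,-0.43,4.36,-1.13,0.26,-0.43,4.37,-1.1,0.26,-0.43]
```

```bash
python3 - <<'E'
from h import *
go([0.69,0.13,0.25],2,n=8)
E
```

```text
jaw -4.4 spin -6.4 TCP [ 0.6792 -0.2516  0.3409]
[4.77,-0.23,1.14,-0.8,4.77,-0.17,1.14,-0.8,4.77,-0.1,1.14,-0.8,4.77,-0.03,1.14,-0.8,4.77,0.03,1.14,-0.8,4.77,0.1,1.14,-0.8,4.77,0.17,1.14,-0.8,4.77,0.23,1.14,-0.8]
```

Emit:
move_arm:
  plan: [4.77,-0.23,0,-0.8,4.77,-0.17,0,-0.8,4.77,-0.1,0.8,-0.8,4.77,-0.03,1.6,-0.8,4.77,0.03,1.7,-0.8,4.77,0.1,1.7,-0.8,4.77,0.17,1.7,-0.8,4.77,0.23,1.7,-0.8]
  jaw: -1

```text
time: 19.92
eef_pos: [0.6887, 0.1317, 0.2451]
orientation: [-0.001, 0.695, 0.719, -0.001]
contact_force: [0.7, -0.3, -0.0]
grip_width: 0.0853
```

Emit:
move_arm:
  plan: [0,0,0,0,0,0,0,0]

```text
time: 20.18
eef_pos: [0.6893, 0.1299, 0.2463]
orientation: [-0.0, 0.695, 0.719, -0.001]
contact_force: [1.2, -0.4, -0.2]
grip_width: 0.0855
```

```bash
python3 - <<'E'
from h import *
P,M,s=pose();print(P,jaw(),s["grip_width"],s["contact_force"])
im=imaging.get_image("wrist"); cv2.imwrite("pics/w4.png",im[:,:,::-1])
for n in ("clamp_a_mid","sander_mid"): print([(round(d["conf"],2),np.round(d["xyz"],3)) for d in imaging.place_of(n,"wrist")])
hsv=cv2.cvtColor(im,cv2.COLOR_RGB2HSV); m=cv2.inRange(hsv,(5,170,100),(16,255,255))
cs=sorted(cv2.findContours(m,cv2.RETR_EXTERNAL,cv2.CHAIN_APPROX_SIMPLE)[0],key=cv2.contourArea)[-4:]
for c in cs: print(cv2.contourArea(c),cv2.minAreaRect(c))
par=imaging.camera_params("wrist")
pts=np.vstack([c for c in cs if cv2.contourArea(c)>300])[:,0,:]
w=np.array([ray("wrist",p,.015,par) for p in pts])*1000
print(cv2.minAreaRect(w.astype(np.float32)))
E
```

```text
[0.68925616 0.12989098 0.2463081 ] 1.9897721013978982 0.0854979884755533 [ 1.15970514 -0.36496399 -0.20878802]
[(0.85, array([0.696, 0.2  , 0.01 ]))]
[(0.58, array([0.686, 0.066, 0.016]))]
176.0 ((33.465518951416016, 7.91379451751709), (20.98357391357422, 11.698806762695312), 68.19859313964844)
929.5 ((274.9775085449219, 107.04048919677734), (129.88796997070312, 19.446992874145508), 89.34146118164062)
976.5 ((307.98773193359375, 105.34367370605469), (130.48468017578125, 20.263263702392578), 85.50284576416016)
((699.7031860351562, 196.37277221679688), (58.78636169433594, 123.05857849121094), 4.522982120513916)
```

View pics/w4.png

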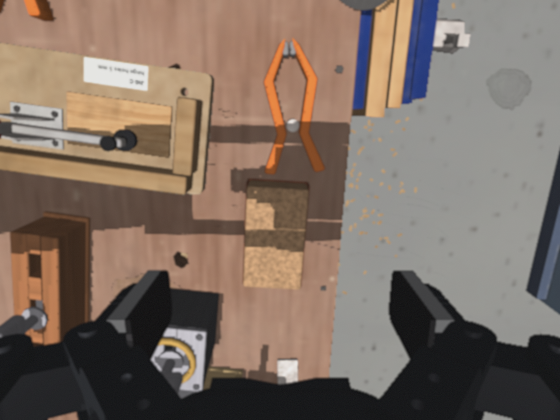

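```bash
python3 - <<'E'
from h import *
for z in(0,.02,.04,.06): print(z,[ray("wrist",p,z).round(3) for p in((355,108),(383,117),(420,98),(297,170),(289,42),(292,125))])
print([ray("wrist",p,.018).round(4) for p in((265,100),(318,100),(280,135),(306,135),(276,122),(312,122))])
go([0.6965,0.195,0.09],4,n=4)
E
```

```text
0 [array([0.764, 0.2  ]), array([0.794, 0.192]), array([0.829, 0.212]), array([0.708, 0.134]), array([0.694, 0.259]), array([0.701, 0.181])]
0.02 [array([0.76 , 0.199]), array([0.788, 0.192]), array([0.822, 0.211]), array([0.707, 0.137]), array([0.694, 0.256]), array([0.7  , 0.181])]
0.04 [array([0.756, 0.199]), array([0.783, 0.192]), array([0.815, 0.21 ]), array([0.706, 0.14 ]), array([0.694, 0.253]), array([0.699, 0.182])]
0.06 [array([0.752, 0.199]), array([0.778, 0.192]), array([0.808, 0.209]), array([0.705, 0.143]), array([0.693, 0.25 ]), array([0.698, 0.183])]
[array([0.6727, 0.204 ]), array([0.7242, 0.2057]), array([0.6884, 0.1712]), array([0.7143, 0.172 ]), array([0.684 , 0.1836]), array([0.7195, 0.1848])]
jaw 1.9 spin -2.1 TCP [0.6901 0.1287 0.2477]
[1.65,0.22,3.94,-0.53,1.65,0.23,3.94,-0.53,1.65,0.25,3.94,-0.53,1.65,0.26,3.94,-0.53]
```

Emit:
move_arm:
  plan: [1.7,0.27,3.94,-0.8,1.7,0.28,3.94,-0.8,1.7,0.29,3.94,-0.8,1.7,0.31,3.94,-0.8,0,0,3,0,0,0,3,0,0,0,2.2,0,0,0,0,0]
  jaw: -0.69

```text
time: 21.32
eef_pos: [0.6961, 0.1976, 0.0056]
orientation: [-0.001, 0.675, 0.738, -0.001]
contact_force: [-0.4, 1.0, 0.2]
grip_width: 0.0724
```

Emit:
move_arm:
  plan: [0,0,0,0,0,0,0,0,0,0,0,0,0,0,0,0,0,0,0,0,0,0,0,0]
  jaw: 1
  squeeze: 40

```text
time: 22.08
eef_pos: [0.699, 0.1988, 0.0099]
orientation: [0.001, 0.674, 0.738, 0.001]
contact_force: [-0.2, -1.2, 7.0]
grip_width: 0.0485
```

Emit:
move_arm:
  plan: [0,0,-2,0,0,0,-4,0,0,0,-5,0,0,0,-4,0,0,0,-4,0,0,0,0,0]

```text
time: 22.82
eef_pos: [0.6999, 0.1992, 0.2042]
orientation: [0.003, 0.674, 0.738, 0.004]
contact_force: [-0.1, 0.2, -1.3]
grip_width: 0.0488
```

```bash
python3 - <<'E'
from h import *
P,M,s=pose();print(P,jaw(),s["grip_width"],s["contact_force"])
im=imaging.get_image("wrist"); cv2.imwrite("pics/w5.png",im[:,:,::-1])
h=np.array([.642,-.248]);x=np.array([.997,-.0767]);y=np.array([.0767,.997])
c=h-x*.079; print("chest ctr",c)   # hinge at outer back edge: 75+8 (or 4)
for t in (.075,-.075,0): print(c+y*t)
E
```

```text
[0.69989612 0.19916539 0.20421117] 5.181722020700598 0.04876056402716199 [-0.05515504  0.15357471 -1.27843112]
chest ctr [ 0.563237  -0.2419407]
[ 0.5689895 -0.1671657]
[ 0.5574845 -0.3167157]
[ 0.563237  -0.2419407]
```

```bash
python3 - <<'E'
from h import *
a=5.2
go([0.55,-0.06,0.20],a-79.5,n=8)
print("then"); go([0.5635,-0.170,0.16],-94.4,n=3,start=[0.55,-0.06,0.20],a0=a-79.5)
E
```

```text
jaw 5.2 spin 79.5 TCP [0.6984 0.1989 0.2009]
[-3.06,-2.14,0.01,9.93,-3.38,-1.58,0.01,9.93,-3.6,-0.97,0.01,9.93,-3.72,-0.34,0.01,9.93,-3.72,0.31,0.01,9.93,-3.61,0.94,0.01,9.93,-3.39,1.55,0.01,9.93,-3.07,2.12,0.01,9.93]
then
jaw -74.3 spin 20.1 TCP [ 0.55 -0.06  0.2 ]
[-0.56,3.65,1.33,6.7,-0.13,3.69,1.33,6.7,0.3,3.68,1.33,6.7]
```

Emit:
move_arm:
  plan: [-3.06,-2.14,0,9.93,-3.38,-1.58,0,9.93,-3.6,-0.97,0,9.93,-3.72,-0.34,0,9.93,-3.72,0.31,0,9.93,-3.61,0.94,0,9.93,-3.39,1.55,0,9.93,-3.07,2.12,0,9.93]

```text
time: 23.88
eef_pos: [0.5471, -0.0609, 0.1959]
orientation: [-0.001, 0.991, 0.134, -0.001]
contact_force: [-0.7, -0.2, -1.1]
grip_width: 0.0486
```

Emit:
move_arm:
  plan: [-0.56,3.65,0,6.7,-0.13,3.69,0,6.7,0.3,3.68,1,6.7,0,0,1.5,0,0,0,0,0,0,0,0,0]

```text
time: 24.62
eef_pos: [0.5622, -0.1691, 0.1723]
orientation: [-0.0, 0.999, -0.037, -0.001]
contact_force: [0.6, 0.3, -0.2]
grip_width: 0.0487
```

```bash
python3 - <<'E'
from h import *
P,M,s=pose();print(P,jaw(),s["grip_width"],s["contact_force"])
im=imaging.get_image("wrist"); im2=imaging.get_image("top")
print("tcp",P); par=imaging.camera_params("top")
c=cv2.resize(im2[110:270,270:450],None,fx=2.3,fy=2.3,interpolation=cv2.INTER_CUBIC)
h=np.array([.642,-.248]);x=np.array([.997,-.0767]);y=np.array([.0767,.997]); C=h-x*.083
for n,i in(("wrist",im),("top",im2)):
    for a in(-1,1):
        for b in(-1,1):
            uv=proj(n,np.append(C+x*.075*a+y*.125*b,.08)); cv2.circle(i,tuple(int(round(v)) for v in uv),3,(255,0,0),-1)
c=cv2.resize(im2[110:270,270:450],(420,373),interpolation=cv2.INTER_CUBIC)
o=np.zeros((420,800,3),np.uint8); o[:,:]=0; o[:315,:420]=cv2.resize(im,(420,315)); o[:338,420:]=cv2.resize(c,(380,338)); cv2.imwrite("pics/w6.png",o[:,:,::-1])
print([(round(d["conf"],2),np.round(d["xyz"],3)) for cc in("wrist","top") for d in imaging.place_of("chest_floor",cc)])
print([(round(d["conf"],2),np.round(d["xyz"],3)) for cc in("wrist","top") for d in imaging.place_of("clamp_a_mid",cc)])
E
```

```text
[ 0.56221721 -0.1690965   0.17227374] -94.27126046910905 0.04866078951506016 [ 0.57022475  0.30532915 -0.19657447]
tcp [ 0.56221721 -0.1690965   0.17227374]
[(0.6, array([ 0.563, -0.24 ,  0.01 ])), (0.9, array([ 0.562, -0.24 ,  0.007]))]
[(0.73, array([ 0.562, -0.165,  0.172])), (0.6, array([ 0.56 , -0.168,  0.178]))]
```

View pics/w6.png

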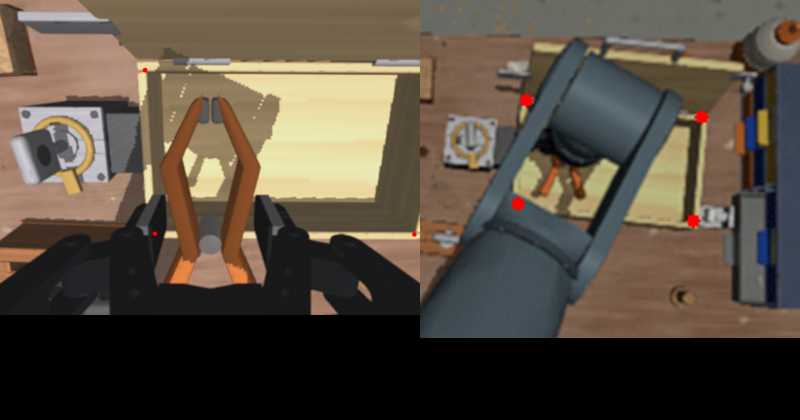

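Emit:
move_arm:
  plan: [0.4,0,3,0,0,0,4,0,0,0,4,0,0,0,2.4,0,0,0,1.3,0,0,0,0,0]

```text
time: 25.68
eef_pos: [0.5681, -0.1736, 0.027]
orientation: [0.002, 0.999, -0.038, 0.002]
contact_force: [0.8, -10.1, -1.4]
grip_width: 0.0489
```

Emit:
move_arm:
  plan: [0,0,0,0,0,0,0,0,0,0,0,0,0,0,0,0,0,0,-4,0,0,0,-5,0,0,0,-6,0]
  jaw: -0.46

```text
time: 26.55
eef_pos: [0.5661, -0.1704, 0.1772]
orientation: [-0.0, 0.999, -0.038, -0.0]
contact_force: [0.8, -0.7, 0.5]
grip_width: 0.0623
```

```bash
python3 - <<'E'
from h import *
P,M,s=pose();print(P,jaw(),s["grip_width"],s["contact_force"])
imaging.get_image("wrist")
print([(round(d["conf"],2),np.round(d["xyz"],3)) for d in imaging.place_of("clamp_a_mid","wrist")])
go([0.42,0.0,0.23],-50,n=4); a=-50
go([0.435,0.265,0.22],-6,n=6,start=[0.42,0.0,0.23],a0=-50)
E
```

```text
[ 0.56614522 -0.17038848  0.17715374] -94.36970898805384 0.06226158608101545 [ 0.79237538 -0.67950367  0.53552373]
[(0.87, array([ 0.567, -0.172,  0.018]))]
jaw -94.4 spin -44.4 TCP [ 0.5712 -0.1728  0.1848]
[-4.1,-4.02,-1.13,-11.09,-3.25,-4.73,-1.13,-11.09,-2.28,-5.27,-1.13,-11.09,-1.22,-5.61,-1.13,-11.09]
jaw -50 spin -44 TCP [0.42 0.   0.23]
[3.03,-3.22,0.17,-7.33,3.42,-2.81,0.17,-7.33,3.75,-2.35,0.17,-7.33,4.02,-1.85,0.17,-7.33,4.22,-1.32,0.17,-7.33,4.36,-0.78,0.17,-7.33]
```

Emit:
move_arm:
  plan: [-3.2,-3.2,-1.13,-9,-2.8,-3.7,-1.13,-9,-2.1,-4.1,-1.13,-9,-1.3,-4.4,-1.13,-9,-0.6,-4.6,-1,-8.5]
  jaw: -1

```text
time: 27.28
eef_pos: [0.4172, 0.0059, 0.2317]
orientation: [0.0, 0.938, 0.345, 0.001]
contact_force: [-0.4, 0.8, -0.1]
grip_width: 0.0855
```

```bash
python3 - <<'E'
from h import *
go([0.435,0.265,0.22],-6,n=6)
E
```

```text
jaw -49.6 spin -43.6 TCP [0.4172 0.0059 0.2317]
[3.02,-3.1,0.19,-7.27,3.39,-2.69,0.19,-7.27,3.71,-2.24,0.19,-7.27,3.96,-1.75,0.19,-7.27,4.15,-1.24,0.19,-7.27,4.27,-0.7,0.19,-7.27]
```

Emit:
move_arm:
  plan: [3.02,-3.1,0.19,-7.27,3.39,-2.69,0.19,-7.27,3.71,-2.24,0.19,-7.27,3.96,-1.75,0.19,-7.27,4.15,-1.24,0.19,-7.27,4.27,-0.7,0.19,-7.27,0,0,0,0,0,0,0,0]

```text
time: 28.28
eef_pos: [0.4368, 0.2639, 0.2195]
orientation: [0.0, 0.745, 0.667, -0.0]
contact_force: [0.3, 0.2, 1.4]
grip_width: 0.0854
```

```bash
python3 - <<'E'
from h import *
P,M,s=pose();print(P,jaw(),s["grip_width"],s["contact_force"])
im=imaging.get_image("wrist"); cv2.imwrite("pics/w7.png",im[:,:,::-1])
for n in ("clamp_b_mid",): print([(round(d["conf"],2),np.round(d["xyz"],3)) for d in imaging.place_of(n,"wrist")])
hsv=cv2.cvtColor(im,cv2.COLOR_RGB2HSV); m=cv2.inRange(hsv,(5,170,100),(16,255,255))
cs=[c for c in cv2.findContours(m,cv2.RETR_EXTERNAL,cv2.CHAIN_APPROX_SIMPLE)[0] if cv2.contourArea(c)>150]
for c in cs: print(cv2.contourArea(c),cv2.minAreaRect(c))
par=imaging.camera_params("wrist")
pts=np.vstack(cs)[:,0,:]
w=np.array([ray("wrist",p,.015,par) for p in pts])*1000
print(cv2.minAreaRect(w.astype(np.float32)))
E
```

```text
[0.43678139 0.26385874 0.21952252] -6.255280390759312 0.08535858870304627 [0.26438416 0.15073977 1.36972399]
[(0.88, array([0.243, 0.289, 0.01 ])), (0.73, array([0.44 , 0.338, 0.014]))]
1184.5 ((260.00341796875, 100.91766357421875), (22.455142974853516, 142.7034454345703), 2.3613743782043457)
1146.5 ((295.97894287109375, 99.99002838134766), (142.44825744628906, 21.24538803100586), 88.80650329589844)
((440.71527099609375, 335.13055419921875), (123.73133087158203, 58.96543502807617), 84.76898956298828)
```

View pics/w7.png

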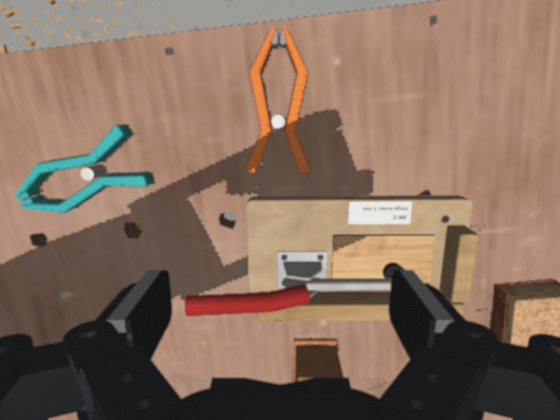

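```bash
python3 - <<'E'
from h import *
go([0.4410,0.3385,0.08],-5.5,n=4)
E
```

```text
jaw -6.3 spin -0.8 TCP [0.437  0.2632 0.2196]
[1.88,-0.11,3.49,-0.21,1.88,-0.1,3.49,-0.21,1.88,-0.09,3.49,-0.21,1.88,-0.09,3.49,-0.21]
```

Emit:
move_arm:
  plan: [1.88,-0.11,3.49,-0.21,1.88,-0.1,3.49,-0.21,1.88,-0.09,3.49,-0.21,1.88,-0.09,3.49,-0.21,0,0,3,0,0,0,2.7,0,0,0,1.5,0,0,0,0,0]
  jaw: -0.8

```text
time: 29.38
eef_pos: [0.4405, 0.3383, 0.0072]
orientation: [-0.0, 0.74, 0.672, -0.001]
contact_force: [0.2, -0.9, 0.7]
grip_width: 0.0772
```

Emit:
move_arm:
  plan: [0,0,0,0,0,0,0,0,0,0,0,0,0,0,0,0,0,0,0,0,0,0,0,0]
  jaw: 1
  squeeze: 40

```text
time: 30.12
eef_pos: [0.4422, 0.3397, 0.0095]
orientation: [0.001, 0.74, 0.673, 0.001]
contact_force: [-0.3, -1.7, 7.0]
grip_width: 0.0487
```

Emit:
move_arm:
  plan: [0,0,-2,0,0,0,-4,0,0,0,-5,0,0,0,-5,0,0,0,-5,0,0,0,0,0]

```text
time: 30.88
eef_pos: [0.4433, 0.3406, 0.2234]
orientation: [0.001, 0.74, 0.673, 0.005]
contact_force: [0.0, 0.2, 0.2]
grip_width: 0.0485
```

```bash
python3 - <<'E'
from h import *
P,M,s=pose();print(P,jaw(),s["grip_width"],s["contact_force"])
a=jaw()
go([0.42,0.02,0.22],a-60,n=8)
print("then"); go([0.553,-0.3135,0.22],-94.4,n=7,start=[0.42,0.02,0.22],a0=a-60)
E
```

```text
[0.44333438 0.3405924  0.22338674] -5.393534265933281 0.048526339159701275 [0.04868112 0.22972172 0.15993462]
jaw -5.4 spin 60.0 TCP [0.4433 0.3406 0.2234]
[-4.02,0.09,0.04,7.5,-3.97,0.61,0.04,7.5,-3.86,1.12,0.04,7.5,-3.68,1.62,0.04,7.5,-3.44,2.08,0.04,7.5,-3.13,2.51,0.04,7.5,-2.78,2.9,0.04,7.5,-2.38,3.24,0.04,7.5]
then
jaw -65.4 spin 29.0 TCP [0.42 0.02 0.22]
[-0.26,5.12,-0.0,4.14,0.11,5.13,-0.0,4.14,0.48,5.11,-0.0,4.14,0.85,5.06,-0.0,4.14,1.22,4.98,-0.0,4.14,1.57,4.88,-0.0,4.14,1.92,4.76,-0.0,4.14]
```

Emit:
move_arm:
  plan: [-4.02,0.09,0.04,7.5,-3.97,0.61,0.04,7.5,-3.86,1.12,0.04,7.5,-3.68,1.62,0.04,7.5,-3.44,2.08,0.04,7.5,-3.13,2.51,0.04,7.5,-2.78,2.9,0.04,7.5,-2.38,3.24,0.04,7.5]

```text
time: 31.88
eef_pos: [0.4162, 0.0176, 0.2135]
orientation: [-0.0, 0.978, 0.211, -0.001]
contact_force: [0.3, -0.3, 0.1]
grip_width: 0.0487
```

Emit:
move_arm:
  plan: [-0.26,5.12,0,4.14,0.11,5.13,0,4.14,0.48,5.11,0,4.14,0.85,5.06,0,4.14,1.22,4.98,0,4.14,1.57,4.88,0,4.14,1.92,4.76,0,4.14,0,0,0,0]

```text
time: 32.88
eef_pos: [0.5497, -0.3177, 0.2122]
orientation: [-0.001, 0.999, -0.04, -0.001]
contact_force: [0.8, 0.0, -0.3]
grip_width: 0.0488
```

```bash
python3 - <<'E'
from h import *
P,M,s=pose();print(P,jaw(),s["grip_width"],s["contact_force"])
go([0.557,-0.3125,0.024],-94.4,n=4)
E
```

```text
[ 0.54967371 -0.31774373  0.21221787] -94.59605767094727 0.048835541151934364 [ 0.78224869  0.02795123 -0.3017744 ]
jaw -94.6 spin -0.2 TCP [ 0.5497 -0.3177  0.2122]
[0.17,-0.15,4.71,-0.05,0.17,-0.15,4.71,-0.05,0.17,-0.15,4.71,-0.05,0.17,-0.14,4.71,-0.05]
```

Emit:
move_arm:
  plan: [0.7,-0.6,0,0,0,0,4,0,0,0,5,0,0,0,5,0,0,0,3.3,0,0,0,1.5,0,0,0,0,0]

```text
time: 33.75
eef_pos: [0.5574, -0.3082, 0.0263]
orientation: [-0.001, 0.999, -0.038, -0.001]
contact_force: [-0.2, -0.3, -0.0]
grip_width: 0.0489
```

Emit:
move_arm:
  plan: [0,0,0,0,0,0,0,0,0,0,0,0,0,0,0,0,0,0,-4,0,0,0,-6,0,0,0,-6,0,0,0,-3,0]
  jaw: -0.46

```text
time: 34.75
eef_pos: [0.5595, -0.3113, 0.2238]
orientation: [0.003, 0.999, -0.038, 0.004]
contact_force: [0.3, -0.2, -0.4]
grip_width: 0.0621
```

```bash
python3 - <<'E'
from h import *
P,M,s=pose();print(P,jaw(),s["grip_width"],s["contact_force"])
imaging.get_image("wrist")
print([(round(d["conf"],2),np.round(d["xyz"],3)) for d in imaging.place_of("clamp_a_mid","wrist")])
a=jaw(); go([0.50,-0.10,0.26],a+50,n=6); print("then")
go([0.68,0.0,0.23],0,n=6,start=[.50,-.10,.26],a0=a+50)
E
```

```text
[ 0.55951161 -0.31126246  0.2238412 ] -94.38841673709895 0.06210961859585913 [ 0.32719225 -0.19483851 -0.38310286]
[(0.85, array([ 0.568, -0.172,  0.02 ]))]
jaw -94.4 spin -50.0 TCP [ 0.5603 -0.3118  0.2244]
[-1.27,-3.44,-0.59,-8.33,-0.76,-3.59,-0.59,-8.33,-0.23,-3.66,-0.59,-8.33,0.3,-3.66,-0.59,-8.33,0.83,-3.58,-0.59,-8.33,1.34,-3.42,-0.59,-8.33]
then
jaw -44.4 spin -44.4 TCP [ 0.5  -0.1   0.26]
[3.29,0.98,0.5,-7.4,3.14,1.39,0.5,-7.4,2.93,1.79,0.5,-7.4,2.68,2.15,0.5,-7.4,2.38,2.47,0.5,-7.4,2.04,2.76,0.5,-7.4]
```

Emit:
move_arm:
  plan: [-1.27,-3.44,-0.59,-8.33,-0.76,-3.59,-0.59,-8.33,-0.23,-3.66,-0.59,-8.33,0.3,-3.66,-0.59,-8.33,0.83,-3.58,-0.59,-8.33,1.34,-3.42,-0.59,-8.33]
  jaw: -1

```text
time: 35.6
eef_pos: [0.4967, -0.0967, 0.2521]
orientation: [0.0, 0.921, 0.39, 0.0]
contact_force: [0.6, 1.1, 0.5]
grip_width: 0.0854
```

Emit:
move_arm:
  plan: [3.29,0.98,0.5,-7.4,3.14,1.39,0.5,-7.4,2.93,1.79,0.5,-7.4,2.68,2.15,0.5,-7.4,2.38,2.47,0.5,-7.4,2.04,2.76,0.5,-7.4,0,0,0,0,0,0,0,0]

```text
time: 36.6
eef_pos: [0.6767, 0.002, 0.2217]
orientation: [-0.0, 0.708, 0.707, -0.0]
contact_force: [0.9, 0.3, -0.2]
grip_width: 0.0858
```

```bash
python3 - <<'E'
from h import *
P,M,s=pose();print(P,jaw(),s["grip_width"],s["contact_force"])
im=imaging.get_image("wrist"); im2=imaging.get_image("top")
for n in ("sander_mid","clamp_a_mid"): print([(round(d["conf"],2),np.round(d["xyz"],3)) for c in("wrist","top") for d in imaging.place_of(n,c)])
hsv=cv2.cvtColor(im,cv2.COLOR_RGB2HSV)
o=np.zeros((420,800,3),np.uint8); o[:315,:420]=cv2.resize(im,(420,315)); o[:338,420:]=cv2.resize(im2[110:270,270:450],(380,338)); cv2.imwrite("pics/w8.png",o[:,:,::-1])
E
```

```text
[0.67670941 0.00203272 0.22166619] -0.08850826453979661 0.08581672645927263 [ 0.87267305  0.25662633 -0.16565636]
[(0.72, array([0.688, 0.065, 0.016])), (0.72, array([0.688, 0.066, 0.016])), (0.51, array([ 0.585, -0.046,  0.078])), (0.16, array([ 0.566, -0.176,  0.019]))]
[(0.65, array([ 0.565, -0.172,  0.019])), (0.71, array([ 0.567, -0.177,  0.02 ]))]
```

View pics/w8.png

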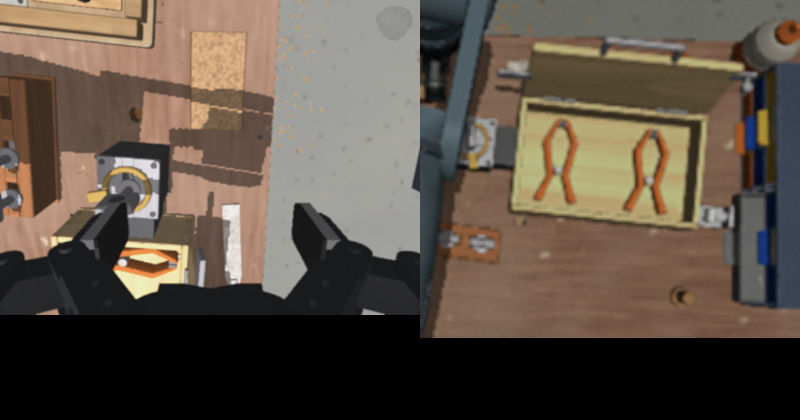

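```bash
python3 - <<'E'
from h import *
c=[ray("wrist",(a/.75,b/.75),.036) for a,b in((191,30),(245,32),(243,130),(190,128))]
print(np.round(c,4),np.mean(c,0)); go([*np.mean(c,0),0.10],0,n=4)
E
```

```text
[[0.6561 0.1241]
 [0.7154 0.122 ]
 [0.7167 0.0132]
 [0.6528 0.0157]] [0.68524774 0.06874511]
jaw -0.1 spin -0.1 TCP [0.6771 0.0018 0.2226]
[1.67,0.2,3.07,-0.02,1.67,0.2,3.07,-0.02,1.67,0.2,3.07,-0.02,1.67,0.2,3.07,-0.02]
```

Emit:
move_arm:
  plan: [1.67,0.22,3.07,0.2,1.67,0.22,3.07,0.2,1.67,0.22,3.07,0.2,1.67,0.22,3.07,0.2,0,0,3.5,0,0,0,3.3,0,0,0,2,0,0,0,0,0]

```text
time: 37.9
eef_pos: [0.6852, 0.0689, 0.0097]
orientation: [-0.001, 0.712, 0.702, -0.001]
contact_force: [-0.1, 0.1, 0.1]
grip_width: 0.0859
```

Emit:
move_arm:
  plan: [0,0,0,0,0,0,0,0,0,0,0,0,0,0,0,0,0,0,0,0]
  jaw: 1
  squeeze: 50

```text
time: 38.52
eef_pos: [0.6882, 0.0689, 0.0136]
orientation: [0.001, 0.712, 0.702, 0.001]
contact_force: [0.7, 0.6, 7.3]
grip_width: 0.0623
```

Emit:
move_arm:
  plan: [0,0,-2,0,0,0,-4,0,0,0,-5,0,0,0,-5,0,0,0,-4,0,0,0,0,0]

```text
time: 39.28
eef_pos: [0.689, 0.0689, 0.2177]
orientation: [0.004, 0.712, 0.702, 0.003]
contact_force: [0.0, 0.2, -1.0]
grip_width: 0.0625
```

```bash
python3 - <<'E'
from h import *
P,M,s=pose();print(P,jaw(),s["grip_width"],s["contact_force"])
a=jaw()
go([0.52,-0.05,0.21],a-50,n=5)
print("then"); go([0.560,-0.2415,0.20],-94.4,n=5,start=[0.52,-0.05,0.21],a0=a-50)
E
```

```text
[0.68901229 0.06894869 0.21771741] -0.8034521987026345 0.062490006175761975 [ 0.02193482  0.17318472 -0.97364031]
jaw -0.8 spin 50.0 TCP [0.689  0.0689 0.2177]
[-2.43,-3.35,0.15,10.0,-2.97,-2.87,0.15,10.0,-3.42,-2.31,0.15,10.0,-3.77,-1.69,0.15,10.0,-4.01,-1.0,0.15,10.0]
then
jaw -50.8 spin 43.6 TCP [ 0.52 -0.05  0.21]
[-1.8,3.47,0.2,8.72,-1.25,3.71,0.2,8.72,-0.68,3.85,0.2,8.72,-0.08,3.91,0.2,8.72,0.51,3.88,0.2,8.72]
```

Emit:
move_arm:
  plan: [-2.43,-3.35,0.15,10,-2.97,-2.87,0.15,10,-3.42,-2.31,0.15,10,-3.77,-1.69,0.15,10,-4.01,-1,0.15,10]

```text
time: 39.9
eef_pos: [0.5155, -0.0502, 0.2027]
orientation: [-0.001, 0.943, 0.333, -0.001]
contact_force: [0.0, -0.6, 0.4]
grip_width: 0.0622
```

Emit:
move_arm:
  plan: [-1.8,3.47,0.2,8.72,-1.25,3.71,0.2,8.72,-0.68,3.85,0.2,8.72,-0.08,3.91,0.2,8.72,0.51,3.88,0.2,8.72,0,0,0,0,0,0,0,0]

```text
time: 40.78
eef_pos: [0.5567, -0.2405, 0.1927]
orientation: [-0.001, 0.999, -0.038, -0.001]
contact_force: [0.6, 0.4, -0.5]
grip_width: 0.0624
```

```bash
python3 - <<'E'
from h import *
P,M,s=pose();print(P,jaw(),s["grip_width"],s["contact_force"])
go([0.5615,-0.2415,0.039],-94.4,n=4)
E
```

```text
[ 0.55674182 -0.24050612  0.19273945] -94.35856165441922 0.06243293174901258 [ 0.61141824  0.35211349 -0.49812995]
jaw -94.4 spin 0.0 TCP [ 0.5567 -0.2405  0.1927]
[0.12,0.02,3.84,0.01,0.12,0.02,3.84,0.01,0.12,0.02,3.84,0.01,0.12,0.02,3.84,0.01]
```

Emit:
move_arm:
  plan: [0.5,0.1,3,0,0,0,4,0,0,0,4,0,0,0,3,0,0,0,1.2,0,0,0,0,0]

```text
time: 41.52
eef_pos: [0.5622, -0.2417, 0.0415]
orientation: [-0.0, 0.999, -0.038, -0.001]
contact_force: [0.4, -0.6, -0.9]
grip_width: 0.0629
```

Emit:
move_arm:
  plan: [0,0,0,0,0,0,0,0,0,0,0,0,0,0,0,0,0,0,-4,0,0,0,-6,0,0,0,-6,0,0,0,0,0]
  jaw: -0.8

```text
time: 42.52
eef_pos: [0.5657, -0.2448, 0.2088]
orientation: [0.003, 0.999, -0.038, 0.005]
contact_force: [-0.3, -0.3, -0.4]
grip_width: 0.0767
```

```bash
python3 - <<'E'
from h import *
P,M,s=pose();print(P,jaw(),s["grip_width"],s["contact_force"])
imaging.get_image("wrist")
for n in ("clamp_a_mid","sander_mid"):print([(round(d["conf"],2),np.round(d["xyz"],3)) for d in imaging.place_of(n,"wrist")])
a=jaw()
go([0.50,-0.24,0.36],a+75,n=8);
E
```

```text
[ 0.56565466 -0.24479433  0.2087671 ] -94.40714452659338 0.07667924415993231 [-0.28926524 -0.31883717 -0.40968475]
[(0.73, array([ 0.567, -0.173,  0.019]))]
[(0.77, array([ 0.568, -0.246,  0.019]))]
jaw -94.4 spin -75.0 TCP [ 0.5619 -0.2423  0.2008]
[-0.77,0.03,-1.99,-9.38,-0.77,-0.1,-1.99,-9.38,-0.74,-0.22,-1.99,-9.38,-0.7,-0.34,-1.99,-9.38,-0.63,-0.45,-1.99,-9.38,-0.55,-0.54,-1.99,-9.38,-0.45,-0.63,-1.99,-9.38,-0.35,-0.69,-1.99,-9.38]
```

```bash
python3 - <<'E'
from h import *
go([0.5619,-0.2423,0.36],-54.4,n=4); go([0.6795,-0.2525,0.355],-4.4,n=5,start=[0.5619,-0.2423,0.36],a0=-54.4)
E
```

```text
jaw -94.4 spin -40.0 TCP [ 0.5619 -0.2423  0.2008]
[0.0,-0.0,-3.98,-10.0,0.0,-0.0,-3.98,-10.0,0.0,-0.0,-3.98,-10.0,0.0,-0.0,-3.98,-10.0]
jaw -54.4 spin -50.0 TCP [ 0.5619 -0.2423  0.36  ]
[1.79,1.54,0.1,-10.0,1.5,1.82,0.1,-10.0,1.16,2.06,0.1,-10.0,0.79,2.23,0.1,-10.0,0.39,2.33,0.1,-10.0]
```

Emit:
move_arm:
  plan: [0,0,-3.98,-10,0,0,-3.98,-10,0,0,-3.98,-10,0,0,-3.98,-10]
  jaw: 0.35

```text
time: 43.18
eef_pos: [0.5618, -0.2423, 0.3594]
orientation: [-0.002, 0.951, 0.308, -0.001]
contact_force: [-0.5, 0.4, -0.2]
grip_width: 0.0276
```

Emit:
move_arm:
  plan: [1.79,1.54,0.1,-10,1.5,1.82,0.1,-10,1.16,2.06,0.1,-10,0.79,2.23,0.1,-10,0.39,2.33,0.1,-10,0,0,0,0,0,0,0,0]

```text
time: 44.05
eef_pos: [0.6794, -0.2528, 0.3541]
orientation: [-0.001, 0.735, 0.678, -0.001]
contact_force: [-0.5, 0.3, 0.6]
grip_width: 0.0279
```

```bash
python3 - <<'E'
from h import *
P,M,s=pose();print(P,jaw(),s["grip_width"],s["contact_force"])
im2=imaging.get_image("scene"); print([(round(d["conf"],2),np.round(d["xyz"],3)) for d in imaging.place_of("lid_handle","scene")])
im=imaging.get_image("wrist"); print([(round(d["conf"],2),np.round(d["xyz"],3)) for d in imaging.place_of("lid_handle","wrist")])
o=np.zeros((420,800,3),np.uint8); o[:315,:420]=cv2.resize(im,(420,315)); o[:300,420:]=cv2.resize(im2[80:320,260:564],(380,300)); cv2.imwrite("pics/w9.png",o[:,:,::-1])
go([0.6795,-0.2525,0.262],-4.4,n=4)
E
```

```text
[ 0.67935055 -0.25284768  0.35412465] -4.589796906640903 0.027929002524911147 [-0.54533443  0.32186685  0.5934887 ]
[(0.82, array([ 0.685, -0.253,  0.276])), (0.67, array([ 0.644, -0.245,  0.078]))]
[(0.93, array([ 0.686, -0.252,  0.273]))]
jaw -4.5 spin -0.1 TCP [ 0.6796 -0.253   0.3563]
[0.01,-0.0,2.36,-0.02,0.01,-0.0,2.36,-0.02,0.01,-0.0,2.36,-0.02,0.01,-0.0,2.36,-0.02]
```

View pics/w9.png

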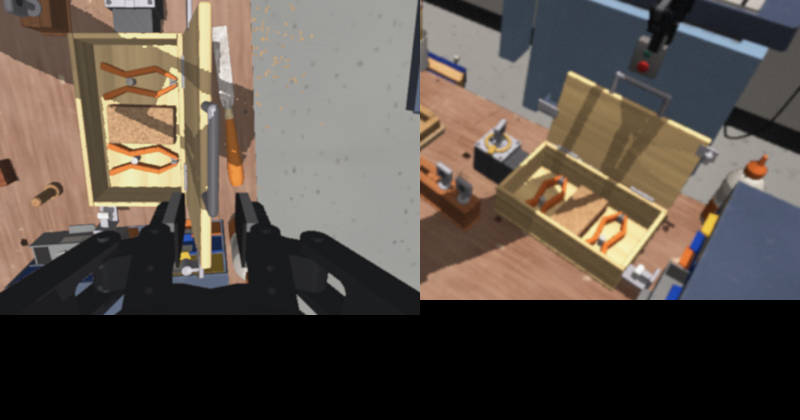

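Emit:
move_arm:
  plan: [0,0.25,2.5,0,0,0,3,0,0,0,2.5,0,0,0,1.3,0,0,0,0,0]

```text
time: 44.88
eef_pos: [0.6821, -0.253, 0.2623]
orientation: [-0.001, 0.734, 0.679, -0.0]
contact_force: [0.9, 0.4, 0.5]
grip_width: 0.0277
```

Emit:
move_arm:
  plan: [0,0,0,0,0,0,0,0,0,0,0,0,0,0,0,0]
  jaw: 1
  squeeze: 60

```text
time: 45.38
eef_pos: [0.6819, -0.2534, 0.2648]
orientation: [-0.0, 0.734, 0.679, -0.001]
contact_force: [-5.6, 0.5, 2.5]
grip_width: 0.0073
```

```bash
python3 - <<'E'
from h import *
P,M,s=pose();print(P,jaw(),s["grip_width"],s["contact_force"])
r=19.9; t0=math.asin(.65/19.9)
bx=(P[0]-.6415)/.997*100; th0=math.acos(-bx/r)-t0; print("lid",th0)
th=np.linspace(th0,0.12,23)
X=-r*np.cos(th+t0); Z=r*np.sin(th+t0)
rows=[[0.0,round(float(a),2),round(float(-b),2),0] for a,b in zip(np.diff(X),np.diff(Z))]
for i in range(0,len(rows),8): print(str(sum(rows[i:i+8],[])))
E
```

```text
[ 0.68192361 -0.25342675  0.26481093] -4.439256112125045 0.007316328493469905 [-5.60624647  0.54316284  2.49422948]
lid 1.7433088128107292
[0.0, -1.45, -0.25, 0, 0.0, -1.46, -0.14, 0, 0.0, -1.47, -0.03, 0, 0.0, -1.47, 0.08, 0, 0.0, -1.46, 0.19, 0, 0.0, -1.44, 0.29, 0, 0.0, -1.41, 0.4, 0, 0.0, -1.38, 0.5, 0]
[0.0, -1.34, 0.6, 0, 0.0, -1.29, 0.7, 0, 0.0, -1.24, 0.79, 0, 0.0, -1.17, 0.88, 0, 0.0, -1.11, 0.96, 0, 0.0, -1.03, 1.04, 0, 0.0, -0.95, 1.12, 0, 0.0, -0.87, 1.18, 0]
[0.0, -0.78, 1.24, 0, 0.0, -0.68, 1.3, 0, 0.0, -0.59, 1.35, 0, 0.0, -0.49, 1.39, 0, 0.0, -0.38, 1.42, 0, 0.0, -0.28, 1.44, 0]
```

Emit:
move_arm:
  plan: [0,-1.45,-0.25,0,0,-1.46,-0.14,0,0,-1.47,-0.03,0,0,-1.47,0.08,0,0,-1.46,0.19,0,0,-1.44,0.29,0,0,-1.41,0.4,0,0,-1.38,0.5,0]

```text
time: 46.38
eef_pos: [0.5692, -0.2444, 0.2565]
orientation: [0.003, 0.734, 0.679, 0.002]
contact_force: [-1.2, 2.2, 6.0]
grip_width: 0.0072
```

Emit:
move_arm:
  plan: [0,-1.34,0.6,0,0,-1.29,0.7,0,0,-1.24,0.79,0,0,-1.17,0.88,0,0,-1.11,0.96,0,0,-1.03,1.04,0,0,-0.95,1.12,0,0,-0.87,1.18,0]

```text
time: 47.38
eef_pos: [0.4773, -0.237, 0.1817]
orientation: [-0.0, 0.734, 0.679, -0.0]
contact_force: [-7.0, 4.9, 7.1]
grip_width: 0.0078
```

```bash
python3 - <<'E'
from h import *
P,M,s=pose();print(P,jaw(),s["grip_width"],s["contact_force"])
E
```

```text
[ 0.47726474 -0.23697527  0.1816549 ] -4.406822598441073 0.007787018280406872 [-7.01228112  4.92072163  7.05855688]
```

Emit:
move_arm:
  plan: [0,-0.78,1.24,0,0,-0.68,1.3,0,0,-0.59,1.35,0,0,-0.49,1.39,0,0,-0.38,1.42,0,0,-0.28,1.44,0]

```text
time: 48.12
eef_pos: [0.4445, -0.2344, 0.0987]
orientation: [-0.001, 0.734, 0.679, -0.001]
contact_force: [-7.7, 2.5, 3.5]
grip_width: 0.0076
```

Emit:
move_arm:
  plan: [0,-0.1,0.8,0,0,-0.06,0.8,0,0,-0.03,0.6,0,0,0,0.3,0,0,0,0,0]

```text
time: 48.75
eef_pos: [0.4419, -0.234, 0.0728]
orientation: [-0.002, 0.734, 0.679, -0.001]
contact_force: [-7.9, 0.4, -5.8]
grip_width: 0.0072
```

```bash
python3 - <<'E'
from h import *
P,M,s=pose();print(P,jaw(),s["grip_width"],s["contact_force"])
imaging.get_image("scene"); print([(round(d["conf"],2),np.round(d["xyz"],3)) for d in imaging.place_of("lid_handle","scene")])
E
```

```text
[ 0.44190443 -0.23396858  0.07280371] -4.399021387570603 0.007241291644827983 [-7.91507746  0.39848231 -5.79330927]
[(0.93, array([ 0.443, -0.231,  0.087]))]
```

Emit:
move_arm:
  plan: [0,0,0.5,0,0,0,0.4,0,0,0,0,0]

```text
time: 49.22
eef_pos: [0.4419, -0.2344, 0.0701]
orientation: [-0.003, 0.733, 0.68, -0.002]
contact_force: [-31.1, 16.1, 58.8]
grip_width: 0.0075
```

```bash
python3 - <<'E'
from h import *
P,M,s=pose();print(P,jaw(),s["grip_width"],s["contact_force"])
im=imaging.get_image("scene"); print([(round(d["conf"],2),np.round(d["xyz"],3)) for d in imaging.place_of("lid_handle","scene")])
cv2.imwrite("pics/s10.png",cv2.resize(im[160:340,260:500],(800,600),interpolation=cv2.INTER_CUBIC)[:,:,::-1])
E
```

```text
[ 0.44188096 -0.23443679  0.07010998] -4.322527826186116 0.00745106846297916 [-31.07610397  16.07172091  58.79993258]
[(0.72, array([ 0.445, -0.232,  0.088]))]
```

View pics/s10.png

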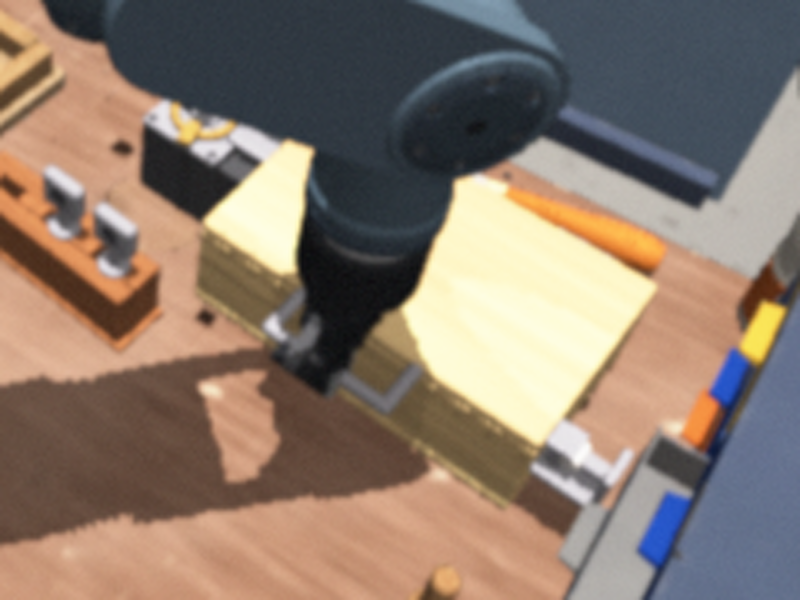

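Emit:
move_arm:
  plan: [0,0,-0.7,0,0,0,0,0]

```text
time: 49.58
eef_pos: [0.4417, -0.2342, 0.0716]
orientation: [-0.002, 0.734, 0.679, -0.001]
contact_force: [-8.9, 0.4, -2.9]
grip_width: 0.0073
```

Emit:
move_arm:
  plan: [0,0,0,0,0,0,0,0,0,0,0,0,0,0,-3,0,0,0,-5,0,0,0,-5,0,0,0,0,0]
  jaw: 0.35

```text
time: 50.45
eef_pos: [0.4467, -0.2368, 0.2066]
orientation: [0.005, 0.734, 0.679, 0.001]
contact_force: [0.0, -1.0, -1.1]
grip_width: 0.0277
```

```bash
python3 - <<'E'
from h import *
P,M,s=pose();print(P,jaw(),s["grip_width"],s["contact_force"])
for n in("top","scene"):
    imaging.get_image(n); print(n,[[(round(d["conf"],2),np.round(d["xyz"],3)) for d in imaging.place_of(k,n)] for k in("lid_handle","tongue","key_1_bow")])
a=jaw(); go([0.50,-0.10,0.23],a-50,n=5); print("then")
go([0.5865,-0.0437,0.20],-87.4,n=4,start=[.50,-.10,.23],a0=a-50)
E
```

```text
[ 0.44674812 -0.23684652  0.20661294] -4.390488355227919 0.027669389079914623 [ 0.03825956 -0.9859749  -1.123462  ]
top [[(0.76, array([ 0.447, -0.231,  0.088])), (0.61, array([ 0.71 , -0.235,  0.002]))], [(0.42, array([ 0.551, -0.046,  0.091]))], [(0.64, array([ 0.442, -0.062,  0.1  ]))]]
scene [[(0.75, array([ 0.443, -0.233,  0.09 ]))], [(0.72, array([ 0.556, -0.045,  0.092]))], [(0.64, array([ 0.443, -0.064,  0.098]))]]
jaw -4.4 spin 50.0 TCP [ 0.4436 -0.2343  0.2003]
[2.77,0.92,-0.59,10.0,2.88,0.42,-0.59,10.0,2.91,-0.08,-0.59,10.0,2.85,-0.59,-0.59,10.0,2.71,-1.07,-0.59,10.0]
then
jaw -54.4 spin 33.0 TCP [ 0.5  -0.1   0.23]
[2.58,0.11,0.75,8.25,2.57,-0.26,0.75,8.25,2.5,-0.62,0.75,8.25,2.39,-0.98,0.75,8.25]
```

Emit:
move_arm:
  plan: [2.77,0.92,-0.59,10,2.88,0.42,-0.59,10,2.91,-0.08,-0.59,10,2.85,-0.59,-0.59,10,2.71,-1.07,-0.59,10]
  jaw: -0.6

```text
time: 51.48
eef_pos: [0.5005, -0.0995, 0.2305]
orientation: [-0.0, 0.953, 0.303, -0.0]
contact_force: [0.2, 0.2, -0.1]
grip_width: 0.0682
```

Emit:
move_arm:
  plan: [2.58,0.11,0.75,8.25,2.57,-0.26,0.75,8.25,2.5,-0.62,0.75,8.25,2.39,-0.98,0.75,8.25,0,0,0,0,0,0,0,0]

```text
time: 52.22
eef_pos: [0.5863, -0.0443, 0.2005]
orientation: [-0.0, 1.0, 0.024, -0.001]
contact_force: [0.1, -1.0, 0.4]
grip_width: 0.0682
```

```bash
python3 - <<'E'
from h import *
go([0.5866,-0.0436,0.1003],-87.4,n=4)
im=imaging.get_image("wrist"); cv2.imwrite("pics/w11.png",im[:,:,::-1])
E
```

```text
jaw -87.3 spin 0.1 TCP [ 0.5863 -0.0443  0.2005]
[0.01,-0.02,2.51,0.03,0.01,-0.02,2.51,0.03,0.01,-0.02,2.51,0.03,0.01,-0.02,2.51,0.03]
```

View pics/w11.png

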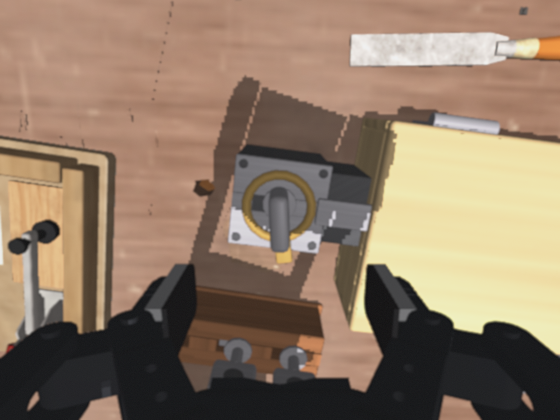

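Emit:
move_arm:
  plan: [0,-0.07,3,0,0,0,3,0,0,0,3,0,0,0,1,0,0,0,0,0]

```text
time: 52.9
eef_pos: [0.5866, -0.0437, 0.1011]
orientation: [-0.0, 1.0, 0.023, -0.0]
contact_force: [-0.1, -0.1, -0.1]
grip_width: 0.0679
```

Emit:
move_arm:
  plan: [0,0,0,0,0,0,0,0,0,0,0,0,0,0,0,0,0,0,0,0]
  jaw: 1
  squeeze: 50

```text
time: 53.52
eef_pos: [0.5873, -0.0434, 0.1018]
orientation: [0.0, 1.0, 0.023, 0.0]
contact_force: [-1.8, 1.2, 6.0]
grip_width: 0.0111
```

```bash
python3 - <<'E'
from h import *
P,M,s=pose();print(P,jaw(),s["grip_width"],s["contact_force"],s["ft_torque"])
E
```

```text
[ 0.58733714 -0.04337545  0.10181076] -87.40520241831439 0.011094269391724318 [-1.7872907   1.21061878  5.95036824] [0.18314015 0.27737442 0.00077751]
```

Emit:
move_arm:
  plan: [0,0,0,-10,0,0,0,-10,0,0,0,-10,0,0,0,-10,0,0,0,-10,0,0,0,-10,0,0,0,-10,0,0,0,-10]

```text
time: 54.52
eef_pos: [0.5876, -0.0427, 0.1018]
orientation: [0.0, 0.75, 0.662, 0.001]
contact_force: [-0.0, 3.4, 6.1]
grip_width: 0.0117
```

Emit:
move_arm:
  plan: [0,0,0,-4,0,0,0,-3,0,0,0,-2,0,0,0,0,0,0,0,0]

```text
time: 55.15
eef_pos: [0.5874, -0.0427, 0.1018]
orientation: [0.0, 0.697, 0.717, 0.001]
contact_force: [-0.3, 3.3, 5.8]
grip_width: 0.0115
```

```bash
python3 - <<'E'
from h import *
P,M,s=pose();print(P,jaw(),s["grip_width"],s["contact_force"],s["ft_torque"],s["joint_torque"][5])
print([(round(d["conf"],2),np.round(d["xyz"],4)) for n in("scene","top","wrist") for d in (imaging.get_image(n),imaging.place_of("tongue",n))[1]])
E
```

```text
[ 0.58741538 -0.04266295  0.1017835 ] 1.5959314019122628 0.011536076975915778 [-0.25361257  3.27378806  5.76632462] [ 0.67581366  0.14541659 -0.00142647] 0.000921376449696254
[(0.68, array([ 0.5792, -0.0688,  0.0909])), (0.35, array([ 0.5756, -0.0734,  0.0897]))]
```

Emit:
move_arm:
  plan: [0,0,0,-3,0,0,0,-2,0,0,0,0,0,0,0,0]

```text
time: 55.95
eef_pos: [0.5873, -0.0427, 0.1018]
orientation: [0.0, 0.665, 0.747, 0.001]
contact_force: [0.1, 1.9, 5.3]
grip_width: 0.0113
```

```bash
python3 - <<'E'
from h import *
P,M,s=pose();print(P,jaw(),s["grip_width"],s["contact_force"],s["ft_torque"],s["joint_torque"][5])
print([(round(d["conf"],2),np.round(d["xyz"],4)) for n in("scene","top","wrist") for d in (imaging.get_image(n),imaging.place_of("tongue",n))[1]])
im=imaging.get_image("wrist"); im2=imaging.get_image("scene");uv=proj("scene",[.586,-.06,.085]).astype(int)
o=np.zeros((420,800,3),np.uint8); o[:315,:420]=cv2.resize(im,(420,315)); o[:380,420:]=cv2.resize(im2[uv[1]-38:uv[1]+38,uv[0]-38:uv[0]+38],(380,380),interpolation=cv2.INTER_CUBIC); cv2.imwrite("pics/w12.png",o[:,:,::-1])
E
```

```text
[ 0.58734399 -0.04272439  0.10177249] 6.597890270033886 0.011288749073868511 [0.06682219 1.93386647 5.31968436] [0.66173622 0.20672571 0.00354316] 0.00894210155820474
[(0.68, array([ 0.3701, -0.3637,  0.001 ])), (0.58, array([ 0.5817, -0.0712,  0.0904]))]
```

View pics/w12.png

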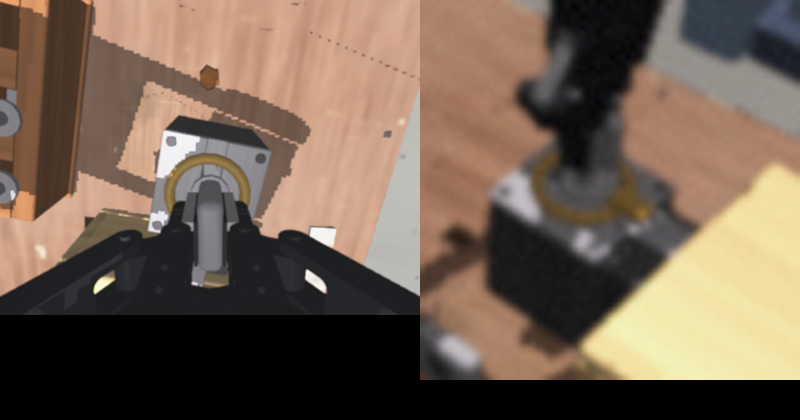

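Emit:
move_arm:
  plan: [0,0,0,-3,0,0,0,0,0,0,0,0]

```text
time: 56.72
eef_pos: [0.5874, -0.0427, 0.1018]
orientation: [0.0, 0.646, 0.764, 0.001]
contact_force: [-0.3, 2.8, 6.0]
grip_width: 0.0111
```

```bash
python3 - <<'E'
from h import *
P,M,s=pose();print(P,jaw(),s["grip_width"],s["contact_force"],s["ft_torque"],s["joint_torque"][5])
print([(n,round(d["conf"],2),np.round(d["xyz"],4)) for n in("scene","top","wrist") for d in (imaging.get_image(n),imaging.place_of("tongue",n))[1]])
E
```

```text
[ 0.58740799 -0.04271759  0.10178337] 9.572977380119257 0.011137931346256713 [-0.25895501  2.76669077  6.01856526] [ 0.70535401  0.18757646 -0.10716835] -0.1517387107014656
[('scene', 0.7, array([ 0.5808, -0.0738,  0.0899]))]
```

Emit:
move_arm:
  plan: [0,0,0,7,0,0,0,6,0,0,0,0,0,0,-0.5,0,0,0,-0.5,0,0,0,0,0]

```text
time: 57.78
eef_pos: [0.5871, -0.0435, 0.1114]
orientation: [0.0, 0.728, 0.686, 0.0]
contact_force: [-0.0, -0.5, -0.9]
grip_width: 0.0113
```

```bash
python3 - <<'E'
from h import *
P,M,s=pose();print(P,jaw(),s["grip_width"],s["contact_force"],s["ft_torque"],s["joint_torque"][5])
print([(n,round(d["conf"],2),np.round(d["xyz"],4)) for n in("scene","top","wrist") for d in (imaging.get_image(n),imaging.place_of("tongue",n))[1]])
E
```

```text
[ 0.58714397 -0.04353186  0.11137419] -3.4045846072078203 0.011293614458719355 [-0.03681728 -0.51230677 -0.87381138] [-0.02239701 -0.0146191  -0.0365353 ] -0.0037390028592199087
[('scene', 0.6, array([ 0.5789, -0.0736,  0.0908]))]
```

Emit:
move_arm:
  plan: [0,0,-1.5,0,0,0,-2,0,0,0,-2,0,0,0,-2,0,0,0,0,0,0,0,0,0]

```text
time: 58.82
eef_pos: [0.5866, -0.0433, 0.1857]
orientation: [-0.0, 0.728, 0.686, -0.0]
contact_force: [0.4, -0.6, -1.7]
grip_width: 0.0115
```

```bash
python3 - <<'E'
from h import *
P,M,s=pose();print(P,jaw(),s["grip_width"],s["contact_force"])
go([0.4528,0.0361,0.165],-6.5,n=5)
print([(n,round(d["conf"],2),np.round(d["xyz"],4)) for n in("top","scene") for d in (imaging.get_image(n),imaging.place_of("pocket_1",n))[1]])
E
```

```text
[ 0.58663232 -0.04332372  0.1857239 ] -3.4125115735200096 0.011510857230276521 [ 0.41812712 -0.57593693 -1.6925159 ]
jaw -3.4 spin 3.1 TCP [ 0.5866 -0.0433  0.1857]
[1.43,-2.77,0.41,0.62,1.4,-2.78,0.41,0.62,1.37,-2.8,0.41,0.62,1.34,-2.81,0.41,0.62,1.31,-2.83,0.41,0.62]
[('top', 0.6, array([ 0.4408, -0.0649,  0.0569])), ('scene', 0.98, array([0.4534, 0.0368, 0.057 ])), ('scene', 0.86, array([ 0.443 , -0.058 ,  0.0589])), ('scene', 0.65, array([ 0.4481, -0.0151,  0.0587]))]
```

Emit:
move_arm:
  plan: [1.43,-2.77,0.41,0.62,1.4,-2.78,0.41,0.62,1.37,-2.8,0.41,0.62,1.34,-2.81,0.41,0.62,1.31,-2.83,0.41,0.62,0,0,0,0,0,0,0,0]

```text
time: 59.9
eef_pos: [0.4536, 0.036, 0.1657]
orientation: [0.0, 0.746, 0.666, 0.0]
contact_force: [0.7, -0.6, -1.6]
grip_width: 0.0118
```

Emit:
move_arm:
  plan: [0,0,1.3,0,0,0,1.3,0,0,0,1,0,0,0,0.8,0,0,0,0,0]

```text
time: 60.52
eef_pos: [0.4524, 0.0363, 0.1206]
orientation: [-0.001, 0.746, 0.666, -0.001]
contact_force: [-0.3, 0.4, -0.7]
grip_width: 0.0116
```

In the pocket by ~10 mm without force; continue home.

Emit:
move_arm:
  plan: [0,0,0.8,0,0,0,0.8,0,0,0,0.8,0,0,0,0.8,0,0,0,0.5,0,0,0,0.25,0,0,0,0,0]

```text
time: 61.4
eef_pos: [0.4531, 0.0362, 0.082]
orientation: [0.0, 0.746, 0.666, 0.0]
contact_force: [-1.3, 1.3, -1.8]
grip_width: 0.0114
```

Emit:
move_arm:
  plan: [0,0,0.15,0,0,0,0.15,0,0,0,0,0]

```text
time: 61.78
eef_pos: [0.4535, 0.0362, 0.0817]
orientation: [0.0, 0.746, 0.666, -0.0]
contact_force: [-11.3, 1.6, 28.1]
grip_width: 0.0111
```

Seated on the collar (28 N). Release and retreat.

Emit:
move_arm:
  plan: [0,0,-0.2,0,0,0,0,0,0,0,0,0,0,0,0,0,0,0,-2,0,0,0,-4,0,0,0,-5,0,0,0,-5,0]
  jaw: -0.6

```text
time: 62.78
eef_pos: [0.4526, 0.0363, 0.2422]
orientation: [-0.0, 0.746, 0.666, -0.0]
contact_force: [0.9, -0.1, 0.4]
grip_width: 0.0685
```

Emit:
move_arm:
  plan: [4,0,-2,0,4,0,-2,0,4,0,0,0,4,0,0,0,0,0,0,0]

```text
time: 63.4
eef_pos: [0.4708, 0.1972, 0.2805]
orientation: [-0.0, 0.745, 0.667, -0.0]
contact_force: [-0.8, -0.5, 0.2]
grip_width: 0.068
```

```bash
python3 - <<'E'
from h import *
P,M,s=pose();print(P,jaw(),s["contact_force"])
for n in("top","scene"):
    imaging.get_image(n)
    for k in("key_1_bow","tongue","keyhole","lid_handle","clamp_a_mid","sander_mid","dog","chisel_25"):
        print(n,k,[(round(d["conf"],2),np.round(d["xyz"],3).tolist()) for d in imaging.place_of(k,n)])
    print(n,"search keys",[(round(d["conf"],2),np.round(d["xyz"],3).tolist()) for d in imaging.search_frame("key_1_bow",n)])
E
```

```text
[0.47082697 0.19723947 0.28054614] -6.311601530825048 [-0.82405348 -0.47323001  0.19947707]
top key_1_bow [(0.66, [0.44, -0.065, 0.099])]
top tongue [(0.57, [0.581, -0.074, 0.09])]
top keyhole [(0.92, [0.586, -0.041, 0.078])]
top lid_handle [(0.82, [0.445, -0.23, 0.088]), (0.31, [0.448, 0.038, 0.061])]
top clamp_a_mid [(0.74, [0.444, -0.012, 0.061]), (0.23, [0.579, -0.072, 0.09])]
top sander_mid []
top dog [(0.49, [0.372, -0.362, -0.003])]
top chisel_25 [(0.58, [0.716, -0.234, 0.002])]
top search keys [(0.62, [0.445, -0.062, 0.118])]
scene key_1_bow [(0.73, [0.442, -0.061, 0.099])]
scene tongue [(0.74, [0.583, -0.072, 0.09]), (0.2, [0.442, -0.058, 0.062])]
scene keyhole [(0.58, [0.441, -0.064, 0.097])]
scene lid_handle [(0.87, [0.444, -0.229, 0.088])]
scene clamp_a_mid []
scene sander_mid [(0.2, [0.444, -0.062, 0.06])]
scene dog [(0.83, [0.371, -0.362, -0.004]), (0.46, [0.586, -0.039, 0.08])]
scene chisel_25 [(0.83, [0.711, -0.241, 0.003])]
scene search keys [(0.64, [0.437, -0.07, 0.104])]
```

```bash
python3 - <<'E'
from h import *
im=imaging.get_image("scene"); ref=cv2.imread("pics/scene0.png")[:,:,::-1]
for nm,p in (("k1",(.4523,.0358,.10)),("k2",(.447,-.0134,.10)),("k3",(.4414,-.063,.1)),("lid front",(.444,-.233,.0865)),("ear/tongue",(.583,-.073,.088))):
    u,v=proj("scene",p).astype(int); a=cv2.cvtColor(np.ascontiguousarray(ref[v-14:v+15,u-12:u+13]),cv2.COLOR_RGB2GRAY)
    b=cv2.cvtColor(np.ascontiguousarray(im[v-20:v+21,u-18:u+19]),cv2.COLOR_RGB2GRAY)
    r=cv2.matchTemplate(b,a,cv2.TM_CCOEFF_NORMED); _,m,_,l=cv2.minMaxLoc(r); print(nm,(u,v),"corr",round(m,3),"shift",l[0]-6,l[1]-6)
E
```

```text
k1 (np.int64(264), np.int64(206)) corr 0.959 shift 0 0
k2 (np.int64(279), np.int64(217)) corr 0.992 shift 0 0
k3 (np.int64(294), np.int64(228)) corr 0.999 shift 0 0
lid front (np.int64(358), np.int64(268)) corr 0.999 shift 0 0
ear/tongue (np.int64(330), np.int64(198)) corr 0.999 shift 0 0
```

All match the start picture with zero shift, so I'm handing in.

```bash
python3 -c "
from station import workorder
print(workorder.sign_off())"
```

```text
the job is handed in; nothing more can be done
None
```

The job is handed in after about 63 s of robot time; sign-off gives no verdict, so the result rests on my own checks.

- **Key and lock:** I tried one key, the one in pocket 1. It went fully home and turned the lock clockwise to about 1.4 rad by the tongue position.
- **Lid and tools:** I opened the lid to about 1.74 rad and laid both orange clamps and the cork sanding block in the chest. There was no tape measure on the bench. A picture taken before closing showed all three lying flat inside. I then pressed the lid down to its hard stop; the last push read 59 N at the wrist.
- **Locking and key return:** I turned the key back until it met the stop and lifted it out without force. It is back in pocket 1, seated on its collar at 28 N.

**Last checks:** compared with the start picture, all three keys, the lid handle and the tongue matched with zero pixel shift. The weakest match, 0.96, was the key I had used. The bench dog and the chisel read where they stood at the start, within the detector's error. The gripper is clear of everything.

**Uncertain:** single tongue readings scattered by a few millimetres, so I judged "locked" by the torque at the stop together with the picture match. In the last round of detections the networks reported some wrong things with low to middling confidence (for example a clamp at the rack), which I put down to false detections. I used 16 picture views, the maximum and more than the 12 planned.

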